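# Clear the flap and present the spare insert

### The job

The little steel parts basket is standing on the flap of the grey insert case: hang it by its handle on the hook of the stand and let go of it, then swing the flap up and over so that it stays open. Draw out the spare insert with the flat blade, leaving the round-headed one in its pocket, and finish while holding it: upright, still, about 10 cm above the middle of the dark window of the part reader, with the basket still on its hook and the flap still open. Do not drop the basket and do not disturb the other things on the bench.

Things in the scene. Friction and masses are not known exactly. Their poses are not given: they have to be found in the camera images.
- case: Fixed grey steel case 140 (x) x 190 (y) x 74 mm high, walls and floor 5 mm, front towards its -x. Origin: centre of underside; z up. Inside: two pockets in a 30 mm high black rack, at x 0, y +45 and -45 mm, each 15 (x) x 60 (y) mm, bottom 5 mm above the bench. The closed flap covers all; its top is 81 mm above the bench.
- flap (a joint): Opening angle of the case's flap, rad: 0 closed (level), stop at 1.85. A 6 mm plate 142 x 194 mm, 0.35 kg, hinged along the case's far (+x) upper edge. Let go below about 1.5 it falls shut; beyond about 1.65 it falls open to the stop and stays.
- flap_hinge (a point): Point on the flap's hinge axis, in the middle of its length: 70 mm in +x of the case's centre and 78 mm above the bench. Axes as the case's; the hinge axis is its y.
- flap_bar (a point): Middle of the flap's D-handle: round bar of 10 mm diameter, 100 mm long, parallel to the hinge and 186 mm from it, in the plane of the flap beyond its free edge; 40 mm gap to the plate, 90 mm between the end arms. Closed, it is 78 mm above the bench in front (-x) of the case. Its axes turn with the flap. Held lightly (30 N), the bar turns between the pads, so the gripper may keep pointing down.
- insert: The spare insert to present: plain steel, 0.22 kg; foot 12 (x) x 56 (y) x 28 mm high, on it a flat blade 10 (x) x 34 (y) mm, up to 59 mm above the underside. Origin: centre of underside; z up along the blade. Stands loosely in one of the two pockets, hidden by the flap, its x along the case's x; the foot sits 25 mm deep and draws straight up.
- insert_blade (a point): Middle of the blade of the insert, 46 mm above its underside, where it can be gripped across its 10 mm thickness (its x).
- stud: The other spare in the other pocket, to be left there: the same foot (12 x 56 x 28 mm) but with a round head of 28 mm diameter on a short neck, 57 mm tall in all. Origin: centre of the foot's underside.
- basket: Small open steel basket with bolts in it, 70 (x) x 100 (y) x 45 mm high, about 0.22 kg with its content (fixed in it), with a stiff upright bail handle. It starts standing on the closed flap. Origin: centre of its underside; z up.
- basket_bar (a point): Middle of the basket's handle bar: straight, level, round, 10 mm diameter, along the basket's y, 110 mm above its underside, between two 10 mm uprights at y +48.5 and -48.5 mm. Free opening under the bar: 60 mm down to the rim. The hook needs the bar's middle free, so grip it some 28 mm to one side.
- hook_stand: Fixed steel stand: round base of 110 mm diameter and 12 mm height, post of 16 mm diameter and 270 mm height, and a hook of 8 mm round steel that leaves the post near its top along the stand's own -x. Origin: centre of the base's underside; z up.
- hook_seat (a point): Middle of the hook's level arm, on its upper side, 266 mm above the bench, 55 mm from the post's axis: here a handle bar rests across the arm (along the stand's y). The arm runs along the stand's x, from the post to an upturned tip 50 mm farther out (-x) whose top is 18 mm higher. Axes as the stand's.
- reader: Fixed low part reader, grey box 90 x 90 x 34 mm. Origin: centre of its underside.
- reader_window (a point): Middle of the reader's dark square window (60 x 60 mm) on its upper face, 35 mm above the bench.
- bracket_a: Bystander: cast aluminium bracket 75 x 40 x 45 mm. Origin under its centre.
- bracket_b: Bystander: another such bracket.
- jar: Bystander: jar of 50 mm diameter, 60 mm tall. Origin under its centre.
- driver: Bystander: screwdriver lying on the bench, its axis along its x.
- bolt_bin: Bystander: open green bin 100 x 150 x 60 mm with bolts. Origin under its centre.
- coupling: Bystander: stepped steel coupling, 60 mm diameter, 60 mm tall. Origin under its centre.
Not all that is in view belongs to the job. Leave any red look-alike of the basket alone.

How it is judged:
By the outcome, as a careful person would: the job done as asked, in the order asked, and still so for the second after the job is handed in, while the arm keeps its last pose, push and grip.
It also fails if it takes over 69 s, if anything falls off the work surface, if the arm or the gripper's body presses on something with over 40 N, if the wrist force passes 120 N, or if a joint passes its speed limit or range.

### The arm

A 6-joint arm with a two-finger parallel gripper is mounted at the origin on the work surface. World frame = base frame: x ahead of the robot, y to its left, z up, the work surface at z = 0. Lengths are in m, angles in degrees, forces in N, time in s.
With the tool pointing down it reaches from about 0.35 to 0.875 m from the base axis. Payload 4.2 kg.
Tool frame: the origin (TCP) lies midway between the tips of the shut fingers; the grasp point (between the pads) lies 19 mm behind it (r.pinch_z is the distance from the TCP to the grasp point, in m); z points along the fingers, y is the line along which they close (so a half turn about z gives the same grasp; the last joint's range is limited). The gripper opens to 87 mm and grips with 3 to 60 N. Pads are 19 mm wide; open, the fingers measure 117 mm over their backs; the gripper's body (75 mm by 190 mm) begins 51 mm behind the grasp point.
Start: joints at [-54.053, 22.042, 0.453, 0, -68.411, -14.817], TCP at [0.225, -0.583, 0.198] pointing down, gripper open.
Joint ranges: [-179.83, 179.83], [-69.29, 118.12], [-61.27, 80.66], [-181.25, 117.63], [-171.15, -9.14], [-177.46, 177.46]. Speed limits (degrees/s): [159.86, 159.86, 180, 180, 180, 180].

### API

Orientations are given as a 3x3 rotation matrix whose columns are the frame's x, y, z axes.
In Python, from station import r, imaging, models gives the robot as it stands. The module is installed in compiled form; this text tells all that it offers.
- The arm moves only by the tool apply_moves, never from a script. Its argument "moves" is a list of rows, each a list of 2 entries, a list of its own where there are three numbers: the shift along the tool's x, y, z in m, then the turn about the tool's z in degrees. A call has 1 to 5 rows; each row shifts and turns the commanded pose from where the row before left it, along the tool's axes as they then stand; what a row does not reach is not made up. A row lasts 1/12 s, in which the tool goes at most 41.7 mm and 7.16 degrees, less where a joint would pass 70% of its speed; a pose out of reach is approached as far as the arm can. A call is refused whole if a number of a shift passes 0.0417 or a number of a turn 7.16, either way. A call with a gripper value outside its range is refused whole. "hand" is the finger opening in m, from 0 to 0.087, set as the call begins (left out, the last holds). The fingers move at their own pace and stop on an object; the grip force is fixed at half the most. Time passes only in rows, so rows that do not move let the fingers close. It gives the time, the measured TCP pose, the force, the opening and the grip force at its end, in the units of the state.
- r.sense(): the state, without advancing time (a new reading comes with each control period).
- imaging.capture(name): name is "side" or "top"; returns a dict with "frame" (480x640x3 uint8, blue, green, red), "intrinsics" (3x3 intrinsics, pixels), "dist" ([k1, k2, p1, p2, k3] as OpenCV has them; the pictures are not rectified), "eye" and "orientation" of the camera in the world. Camera axes: x right, y down, z forward; pixel columns grow to the right and rows downward; lengths in m; the calibration is good to about 2 mm. A picture is of the moment at which its call begins. There is no depth.
- r.finish_job(): hands the job in; it is judged then, once.
Trained networks look in a picture, given as the dict that the camera call returned (one of the last four; its "shot" number tells which), for a name from the list of things; names that differ only in an ending like _2 or _b are one class to them, and where a whole thing is asked for, a point or a joint stands for the part that bears it (a point fixed in the world has none). Each returns a list of dicts, best first, with "confidence" (0 to 1); they miss things now and then, are a little off and sometimes report something else, mostly with a low value. They report only what shows in the picture. A call takes as long as a camera call. They do not tell look-alikes from the thing itself.
- models.cut_out(picture, target): "region" (480x640 bool, what is visible of it) and "extent" ([left, top, width, height] as shares, 0 to 1, of the picture: columns of its width, rows of its height, round what is visible of it).
- models.place_of(picture, target): "at" ([column, row] as shares, 0 to 1, of the picture: columns of its width, rows of its height: a listed point, or the origin of a listed thing).
The state is a dict: "time_s": time; "joints": joint angles; "joint_velocities": joint speeds; "effort": joint torques, N m; "tcp_pos": TCP position; "ee_rot": TCP orientation; "wrist_force": force on the tool from outside, world axes, zero at the start; "moment": the same for the moment, N m; "gripper_width": opening from 0.0 (shut) to 1.0 (fully open); "gripper_force": force on a finger pad.
Only numpy, scipy, OpenCV 4.12 (cv2) and the standard library are available. Lean on these libraries where they do the work, as an engineer would, in place of code of your own. Each camera call takes 0.05 s, during which the arm holds its last target. There are 200 camera calls.

## Working session

There is one attempt and no reset: what is moved stays moved. The work goes in short steps, Python scripts to look and compute and a tool call to move; the robot and the scene stay as the last step left them, time stands still between calls to the robot, and variables do not carry over. Pictures are saved under pics/ and viewed, at most 10 in all, crops included, and the job is handed in when it is done.

Besides the shell and the picture viewer there is one more tool, called after "Request:" in YAML: its name, and indented under it one key for each argument. apply_moves: Moves the arm, as the interface text tells. Its arguments: {"type":"object","properties":{"moves":{"type":"array"},"hand":{"type":"number"}},"required":["moves"]}

```bash
mkdir -p pics; cat > h.py <<'E'
import numpy as np, cv2
from station import r, imaging, models
def ray(p,uv):
    q=cv2.undistortPoints(np.array([[uv]],float),np.array(p["intrinsics"]),np.array(p["dist"]))[0,0]
    d=np.array(p["orientation"])@np.array([q[0],q[1],1.]); return np.array(p["eye"]),d/np.linalg.norm(d)
def px(a): return np.array(a)*[640,480]
def tri(p1,u1,p2,u2):
    a,d=ray(p1,u1); b,e=ray(p2,u2)
    s=np.linalg.lstsq(np.c_[d,-e],b-a,rcond=None)[0]
    A=a+s[0]*d;B=b+s[1]*e; return (A+B)/2,np.linalg.norm(A-B)
def plane(p,uv,z):
    a,d=ray(p,uv); return a+d*(z-a[2])/d[2]
def proj(p,X):
    R=np.array(p["orientation"]); 
    rv=cv2.Rodrigues(R.T)[0]; return cv2.projectPoints(np.array(X,float).reshape(-1,1,3),rv,-R.T@np.array(p["eye"]),np.array(p["intrinsics"]),np.array(p["dist"]))[0][:,0]
E
python3 - <<'E'
from h import *
s=imaging.capture("side");t=imaging.capture("top")
cv2.imwrite("pics/s0.png",s["frame"]);cv2.imwrite("pics/t0.png",t["frame"])
for p in(s,t): print(np.round(p["eye"],3),np.round(p["orientation"],2).tolist())
for n in "case flap_hinge flap_bar basket basket_bar hook_stand hook_seat reader reader_window bracket_a jar driver bolt_bin coupling".split():
    P=[models.place_of(p,n) for p in(s,t)]
    print(n,[[(px(o["at"]).round(1).tolist(),round(o["confidence"],2)) for o in l[:3]] for l in P])
    if P[0] and P[1]:
        X,e=tri(s,px(P[0][0]["at"]),t,px(P[1][0]["at"])); print("   ",X.round(4),round(e,4))
print(r.sense(),r.pinch_z)
E
```

```text
[ 0.45  -0.765  1.11 ] [[1.0, -0.04, 0.06], [-0.07, -0.72, 0.69], [0.01, -0.69, -0.72]]
[0.459 0.126 1.488] [[0.0, -1.0, 0.05], [-1.0, -0.0, 0.01], [-0.01, -0.05, -1.0]]
case [[([317.5, 255.0], 0.8)], [([279.7, 234.0], 0.96)]]
    [ 0.5581  0.2567 -0.0144] 0.0062
flap_hinge [[([336.0, 228.2], 0.78)], [([261.2, 210.3], 0.84), ([400.6, 272.3], 0.7)]]
    [0.6185 0.2979 0.0713] 0.0025
flap_bar [[([289.5, 254.0], 0.98)], [([303.0, 270.5], 0.8), ([482.2, 213.5], 0.61)]]
    [0.4591 0.1882 0.0716] 0.0034
basket [[([323.5, 242.5], 0.93), ([269.8, 188.9], 0.9), ([247.5, 251.9], 0.74)], [([291.6, 231.1], 0.93), ([140.9, 300.9], 0.88), ([271.2, 324.6], 0.78)]]
    [0.5655 0.217  0.0879] 0.0076
basket_bar [[([246.8, 228.8], 0.93), ([325.8, 216.7], 0.74), ([266.9, 160.2], 0.69)], [([288.2, 226.1], 0.67), ([266.8, 328.1], 0.63), ([124.6, 302.1], 0.61)]]
    [0.449  0.1908 0.2242] 0.2335
hook_stand [[([364.1, 410.7], 0.65)], [([480.0, 211.8], 0.71)]]
    [ 0.6276 -0.2963 -0.0133] 0.008
hook_seat [[([350.5, 345.1], 0.92)], [([502.5, 216.2], 0.76)]]
    [ 0.5813 -0.2677  0.2658] 0.0038
reader [[([29
[... 928 characters left out ...]
, -1.48161855e+01]), 'joint_velocities': array([ 0.02160208, -0.03285146, -0.01199423,  0.04305087,  0.04307527,
        0.00439262]), 'effort': array([-5.03736283e-04, -3.90467799e+01,  1.87619430e+01,  4.22453687e+00,
        1.54654059e-02, -8.26805120e-06]), 'tcp_pos': array([ 0.22534844, -0.5829447 ,  0.19844743]), 'ee_rot': array([[-9.32752296e-01, -3.60517896e-01,  2.25992003e-05],
       [-3.60517896e-01,  9.32752296e-01,  8.68486343e-07],
       [-2.13925609e-05, -7.33733353e-06, -1.00000000e+00]]), 'wrist_force': array([ 0.22627448, -0.19728831, -0.50899968]), 'moment': array([ 0.0065903 ,  0.00484389, -0.03930653]), 'gripper_force': 0.0, 'gripper_width': 1.0006792381888525} 0.0187
```

View pics/s0.png

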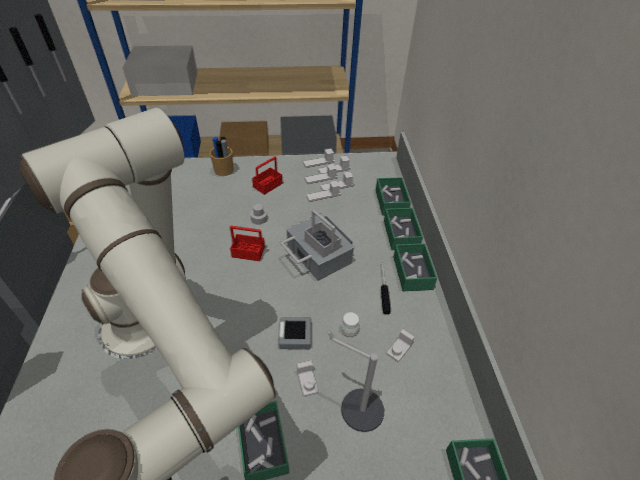

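View pics/t0.png

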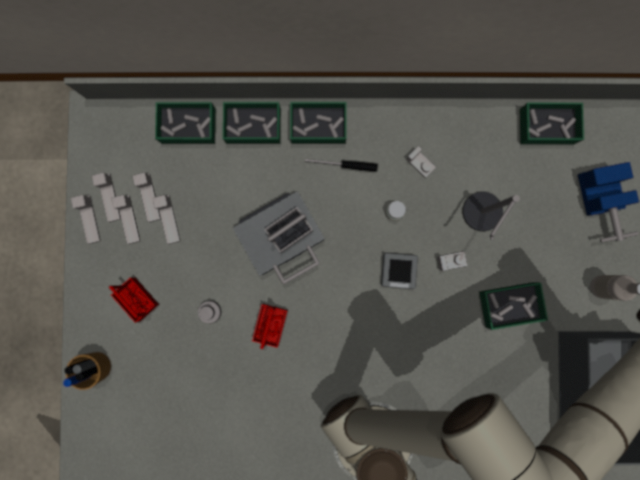

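The grey basket on the case flap, at side (323,238) and top (290,230), is the one meant. The red ones at side (247,245) and (268,178), top (270,325) and (135,298), are look-alikes. I'll confirm that in enlarged crops of both views.

```bash
python3 - <<'E'
from h import *
s=cv2.imread("pics/s0.png");t=cv2.imread("pics/t0.png")
a=cv2.resize(s[190:290,260:380],None,fx=5,fy=5,interpolation=3)[:, :400*2]
b=cv2.resize(t[185:285,225:335],None,fx=5,fy=5,interpolation=3)
c=cv2.resize(s[320:435,315:405],None,fx=4,fy=4,interpolation=3)
d=cv2.resize(t[180:260,430:530],None,fx=4,fy=4,interpolation=3)
cv2.imwrite("pics/c1.png",a);cv2.imwrite("pics/c2.png",b)
m=np.zeros((460,770,3),np.uint8);m[:460,:360]=c;m[:320,370:770]=d
cv2.imwrite("pics/c3.png",m)
E
```

```text
(no output)
```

View pics/c1.png

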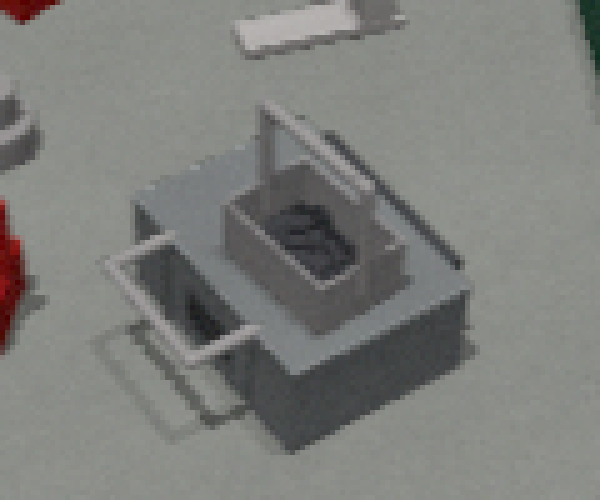

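View pics/c2.png

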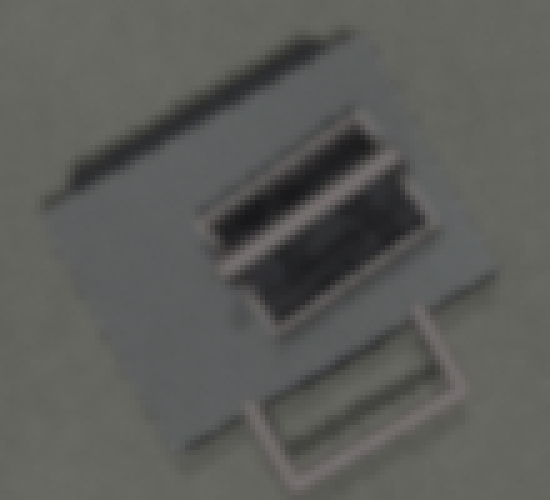

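View pics/c3.png

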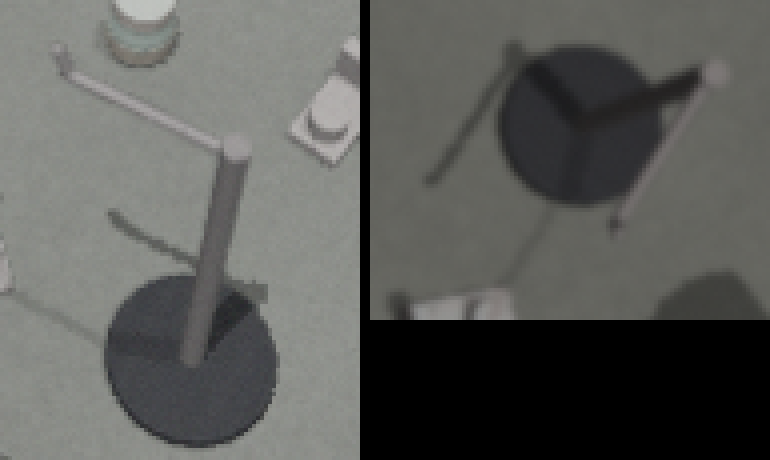

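The crops confirm the grey basket on the flap, with its bar ends at c1 (267,108) and (368,190). They also show the flap handle bar at c1 (107,262)-(188,360) and the hook tip and post. Next I'll fit the poses from these points in both views.

```bash
cat > fit.py <<'E'
from h import *
from scipy.optimize import least_squares
def C(pt,o,k): return [o[0]+(pt[0]+.5)/k-.5,o[1]+(pt[1]+.5)/k-.5]
def fit(obs,x0):  # obs: (pic, uv, model pt)
    def pos(q,m): c,s=np.cos(q[3]),np.sin(q[3]); return q[:3]+np.array([c*m[0]-s*m[1],s*m[0]+c*m[1],m[2]])
    def f(q): return np.concatenate([(proj(p,pos(q,m))[0]-uv) for p,uv,m in obs])
    o=least_squares(f,x0,loss="soft_l1"); return o.x,f(o.x).reshape(-1,2)
E
python3 - <<'E'
from fit import *
s=imaging.capture("side");t=imaging.capture("top")
S=lambda x,y:C((x,y),(260,190),5); T=lambda x,y:C((x,y),(225,185),5)
obs=[(s,S(135,200),(-.072,.097,.081)),(s,S(298,373),(-.072,-.097,.081)),(s,S(468,288),(.07,-.097,.081)),
(s,S(107,262),(-.116,.05,.078)),(s,S(188,360),(-.116,-.05,.078)),(s,S(292,452),(-.07,-.095,0)),
(t,T(42,207),(.07,.097,.081)),(t,T(178,450),(-.072,.097,.081)),(t,T(495,275),(-.072,-.097,.081)),(t,T(355,35),(.07,-.097,.081)),
(t,T(295,485),(-.116,.05,.078)),(t,T(463,390),(-.116,-.05,.078))]
q,e=fit(obs,[.558,.257,0,.5]);print("case",q.round(4),np.degrees(q[3]),e.round(1).tolist())
b=[(s,S(266,106),(0,.0485,.110)),(s,S(370,190),(0,-.0485,.110)),(t,T(222,272),(0,.0485,.110)),(t,T(398,158),(0,-.0485,.110)),
(s,S(224,205),(-.035,.05,.045)),(s,S(322,285),(-.035,-.05,.045)),(s,S(406,245),(.035,-.05,.045)),
(t,T(205,222),(.035,.05,.045)),(t,T(275,328),(-.035,.05,.045)),(t,T(435,225),(-.035,-.05,.045)),(t,T(362,113),(.035,-.05,.045))]
q,e=fit(b,[.56,.22,.081,.5]);print("basket",q.round(4),np.degrees(q[3]),e.round(1).tolist())
S=lambda x,y:C((x,y),(315,320),4); T=lambda x,y:C((x-370,y),(430,180),4)
for n,a,c in [("posttop",S(236,150),T(714,72)),("tip",S(58,47),T(617,224)),("base",S(191,358),T(581,125))]:
  print(n,tri(s,a,t,c))
h=[(s,S(236,150),(0,0,.270)),(t,T(714,72),(0,0,.270)),(s,S(58,47),(-.105,0,.284)),(t,T(617,224),(-.105,0,.284)),(s,S(191,358),(0,0,.012)),(t,T(581,125),(0,0,.012))]
q,e=fit(h,[.63,-.29,0,.5]);print("stand",q.round(4),np.degrees(q[3]),e.round(1).tolist())
for n in ["reader_window","reader"]:
  for p in (s,t):
    m=models.cut_out(p,n)
    for o in m[:1]: 
      ys,xs=np.nonzero(o["region"]); print(n,o["confidence"],xs.mean(),ys.mean(),len(xs),plane(p,(xs.mean(),ys.mean()),.034))
# dark window centroids
for p,(x0,y0,x1,y1) in((s,(270,310,320,355)),(t,(375,245,425,295))):
  g=cv2.cvtColor(p["frame"],6)[y0:y1,x0:x1]<45; n,l,st,ce=cv2.connectedComponentsWithStats(g.astype(np.uint8)); i=1+st[1:,4].argmax(); print("win",ce[i]+[x0,y0],st[i],plane(p,ce[i]+[x0,y0],.035))
E
```

```text
case [ 0.5586  0.2526 -0.0045  0.5133] 29.411863012553237 [[-1.1, -1.2], [-1.6, 0.6], [0.6, -0.3], [0.5, 0.5], [0.5, 0.1], [-0.7, 0.5], [-0.5, 1.4], [-1.3, 0.6], [0.8, -1.1], [2.2, -0.6], [-0.4, -0.4], [-0.3, -0.3]]
basket [0.5644 0.2231 0.0757 0.5963] 34.167225626149595 [[0.2, 0.1], [-0.8, 0.2], [0.6, -0.7], [-0.9, -0.5], [-0.5, -0.5], [-0.4, 1.4], [-0.2, -0.5], [-1.5, -0.3], [0.0, 1.6], [1.1, -0.1], [0.2, -0.7]]
posttop (array([ 0.6253392 , -0.29865335,  0.26409535]), np.float64(0.0002877506814045651))
tip (array([ 0.53676976, -0.23820062,  0.27858243]), np.float64(0.003688131921358167))
base (array([ 0.62499139, -0.29825498,  0.0015313 ]), np.float64(0.0008744046797651284))
stand [ 0.6246 -0.2983 -0.0064 -0.6038] -34.59258013293231 [[-0.3, -0.0], [-0.2, 0.4], [1.5, 0.4], [0.0, 0.2], [-0.2, -0.6], [0.5, -0.2]]
reader_window 0.98 294.35662898252826 332.8879753340185 973 [ 0.4607032  -0.08199456  0.034     ]
reader_window 0.97 398.77893820713666 270.84769364664925 1149 [ 0.46045372 -0.06473838  0.034     ]
reader 0.91 294.0635721493441 332.3975782038345 991 [ 0.45994127 -0.08032839  0.034     ]
reader 0.79 398.6804478897502 270.44013781223083 1161 [ 0.46153441 -0.06448167  0.034     ]
win [294.61494253 329.76436782] [ 15  11  20  18 348] [ 0.46187536 -0.07236505  0.035     ]
win [399.63781321 270.43963554] [ 14  15  22  22 439] [ 0.46153955 -0.06689091  0.035     ]
```

```bash
cat > plan.py <<'E'
# usage: plan.py yaw(deg tool y, world) x y z [x y z yaw ...] -> rows in tool axes
import sys,json
from h import *
def Rz(a): c,s=np.cos(a),np.sin(a); return np.array([[c,-s,0],[s,c,0],[0,0,1]])
st=r.sense(); p=np.array(st["tcp_pos"]);R=np.array(st["ee_rot"])
yaw=np.degrees(np.arctan2(R[1,1],R[0,1])); print("at",p.round(4),"yaw",round(yaw,2),"t",round(st["time_s"],2),"F",st["wrist_force"].round(1),"w",round(st["gripper_width"]*87,1),"tilt",R[:,2].round(4))
a=list(map(float,sys.argv[1:])); 
step=.040
rows=[]
for i in range(0,len(a),5):
    g=np.array(a[i:i+3]); gy=a[i+3]; sp=a[i+4]
    dy=(gy-yaw+180)%360-180
    n=int(max(1,np.ceil(np.linalg.norm(g-p)/(sp)),np.ceil(abs(dy)/7)))
    for k in range(n):
        f=n-k
        d=R.T@((g-p)/f); d=np.round(d,4 if n<3 else 3) if k<n-1 else np.round(d,4)
        dy=(gy-yaw+180)%360-180
        t=-round(dy/f,1)
        p=p+R@d; R=R@Rz(np.radians(t)); yaw-=t
        rows.append([d.tolist(),t])
for i in range(0,len(rows),5): print(json.dumps(rows[i:i+5]))
print("end",p.round(4),round(yaw,2))
E
python3 plan.py .5487 .2463 .26 214 .039
```

```text
at [ 0.2253 -0.5829  0.1984] yaw 111.13 t 1.8 F [ 0.4  0.  -0.2] w 86.8 tilt [-0.  0. -1.]
[[[-0.026, 0.029, -0.003], -4.5], [[-0.028, 0.026, -0.003], -4.5], [[-0.03, 0.024, -0.003], -4.5], [[-0.032, 0.022, -0.003], -4.5], [[-0.034, 0.019, -0.003], -4.5]]
[[[-0.035, 0.016, -0.003], -4.5], [[-0.036, 0.014, -0.003], -4.5], [[-0.037, 0.011, -0.003], -4.5], [[-0.038, 0.008, -0.003], -4.5], [[-0.038, 0.005, -0.002], -4.5]]
[[[-0.039, 0.002, -0.003], -4.5], [[-0.039, -0.001, -0.002], -4.4], [[-0.038, -0.004, -0.003], -4.5], [[-0.038, -0.007, -0.002], -4.4], [[-0.037, -0.01, -0.003], -4.5]]
[[[-0.036, -0.013, -0.002], -4.4], [[-0.035, -0.016, -0.003], -4.5], [[-0.034, -0.019, -0.002], -4.4], [[-0.032, -0.022, -0.003], -4.5], [[-0.031, -0.024, -0.002], -4.4]]
[[[-0.029, -0.026, -0.003], -4.5], [[-0.027, -0.028, -0.002], -4.4], [[-0.0239, -0.0308, -0.0025], -4.5]]
end [0.5487 0.2462 0.26  ] 214.03
```

Request:
apply_moves:
  moves:
    - [[-0.026,0.029,-0.003],-4.5]
    - [[-0.028,0.026,-0.003],-4.5]
    - [[-0.03,0.024,-0.003],-4.5]
    - [[-0.032,0.022,-0.003],-4.5]
    - [[-0.034,0.019,-0.003],-4.5]
  hand: 0.06

```text
time_s: 2.22
tcp_pos: [0.2954, -0.4011, 0.2136]
ee_rot: [[-0.722, -0.692, 0.0], [-0.692, 0.722, -0.0], [-0.0, -0.0, -1.0]]
wrist_force: [0.8, -0.8, -0.0]
gripper_width: 0.732
gripper_force: 0.0
```

Request:
apply_moves:
  moves:
    - [[-0.035,0.016,-0.003],-4.5]
    - [[-0.036,0.014,-0.003],-4.5]
    - [[-0.037,0.011,-0.003],-4.5]
    - [[-0.038,0.008,-0.003],-4.5]
    - [[-0.038,0.005,-0.002],-4.5]

```text
time_s: 2.63
tcp_pos: [0.3648, -0.2209, 0.2282]
ee_rot: [[-0.401, -0.916, 0.002], [-0.916, 0.401, -0.0], [-0.0, -0.002, -1.0]]
wrist_force: [0.4, -0.2, -0.3]
gripper_width: 0.69
gripper_force: 0.0
```

Request:
apply_moves:
  moves:
    - [[-0.039,0.002,-0.003],-4.5]
    - [[-0.039,-0.001,-0.002],-4.4]
    - [[-0.038,-0.004,-0.003],-4.5]
    - [[-0.038,-0.007,-0.002],-4.4]
    - [[-0.037,-0.01,-0.003],-4.5]

```text
time_s: 3.05
tcp_pos: [0.4337, -0.0402, 0.241]
ee_rot: [[-0.023, -1.0, 0.001], [-1.0, 0.023, 0.0], [-0.0, -0.001, -1.0]]
wrist_force: [1.6, -1.5, -0.5]
gripper_width: 0.688
gripper_force: 0.0
```

Request:
apply_moves:
  moves:
    - [[-0.036,-0.013,-0.002],-4.4]
    - [[-0.035,-0.016,-0.003],-4.5]
    - [[-0.034,-0.019,-0.002],-4.4]
    - [[-0.032,-0.022,-0.003],-4.5]
    - [[-0.031,-0.024,-0.002],-4.4]

```text
time_s: 3.47
tcp_pos: [0.5061, 0.1396, 0.2531]
ee_rot: [[0.357, -0.934, 0.001], [-0.934, -0.357, 0.0], [0.0, -0.001, -1.0]]
wrist_force: [0.4, -0.6, -0.3]
gripper_width: 0.688
gripper_force: 0.0
```

Request:
apply_moves:
  moves:
    - [[-0.029,-0.026,-0.003],-4.5]
    - [[-0.027,-0.028,-0.002],-4.4]
    - [[-0.024,-0.031,-0.0025],-4.5]
    - [[0,0,0],0]
    - [[0,0,0],0]

```text
time_s: 3.88
tcp_pos: [0.549, 0.2483, 0.2587]
ee_rot: [[0.561, -0.828, -0.001], [-0.828, -0.561, -0.001], [-0.0, 0.002, -1.0]]
wrist_force: [0.1, -0.1, -0.7]
gripper_width: 0.691
gripper_force: 0.0
```

```bash
python3 - <<'E'
from h import *
st=r.sense();P=st["tcp_pos"];R=st["ee_rot"];print(P.round(4),R.round(3).tolist(),st["wrist_force"].round(2),st["gripper_width"],st["time_s"])
s=imaging.capture("side");t=imaging.capture("top")
pts=np.array([P,P+R@[0,.03,0],P-R@[0,.03,0]]);u=proj(s,pts);v=proj(t,pts);print(u.round(1).tolist(),v.round(1).tolist())
a=cv2.resize(s["frame"][130:270,250:390],None,fx=4,fy=4,interpolation=3);cv2.imwrite("pics/h1.png",a)
E
```

```text
[0.549  0.2483 0.2587] [[0.561, -0.828, -0.001], [-0.828, -0.561, -0.001], [-0.0, 0.002, -1.0]] [ 0.11 -0.08 -0.66] 0.6906186409973656 3.8833
[[317.6, 195.9], [309.7, 199.9], [325.3, 192.1]] [[272.9, 231.2], [280.3, 242.1], [265.6, 220.2]]
```

View pics/h1.png

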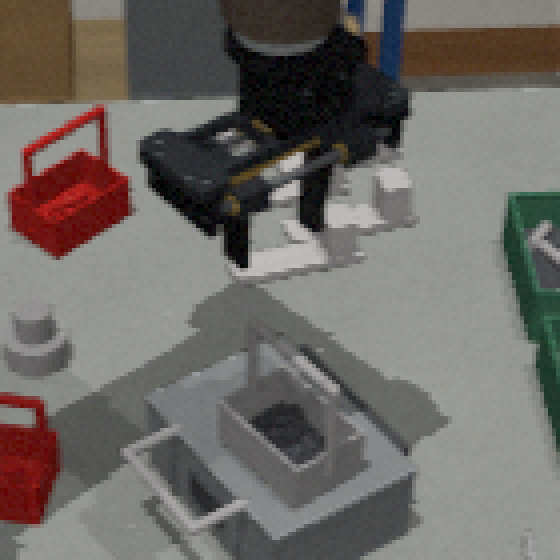

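Request:
apply_moves:
  moves:
    - [[0,0,0.025],0]
    - [[0,0,0.025],0]
    - [[0,0,0.025],0]
    - [[0,0,0.013],0]
    - [[0,0,0],0]

```text
time_s: 4.4
tcp_pos: [0.5465, 0.2438, 0.1689]
ee_rot: [[0.558, -0.83, -0.006], [-0.83, -0.558, -0.003], [-0.0, 0.007, -1.0]]
wrist_force: [0.1, -0.2, 0.4]
gripper_width: 0.691
gripper_force: 0.0
```

Request:
apply_moves:
  moves:
    - [[0,0,0],0]
    - [[0,0,0],0]
    - [[0,0,0],0]
    - [[0,0,0],0]
    - [[0,0,0],0]
  hand: 0

```text
time_s: 4.82
tcp_pos: [0.5492, 0.2466, 0.173]
ee_rot: [[0.56, -0.829, 0.002], [-0.829, -0.56, 0.001], [-0.0, -0.002, -1.0]]
wrist_force: [0.3, 0.2, 0.3]
gripper_width: 0.4
gripper_force: 0.0
```

```bash
python3 plan.py .549 .2463 .30 214 .02; python3 - <<'E'
from h import *
s=imaging.capture("side");a=cv2.resize(s["frame"][170:290,260:380],None,fx=5,fy=5,interpolation=3);cv2.imwrite("pics/h2.png",a)
E
```

```text
at [0.5492 0.2466 0.173 ] yaw -145.97 t 4.82 F [0.3 0.2 0.3] w 34.8 tilt [ 0.0015  0.0012 -1.    ]
[[[0.0, 0.0, -0.018], 0.0], [[0.0, 0.0, -0.018], 0.0], [[0.0, 0.0, -0.018], 0.0], [[0.0, 0.0, -0.018], 0.0], [[0.0, 0.0, -0.018], 0.0]]
[[[0.0, 0.0, -0.018], 0.0], [[0.0001, 0.0001, -0.019], 0.0]]
end [0.549  0.2463 0.3   ] -145.97
```

View pics/h2.png

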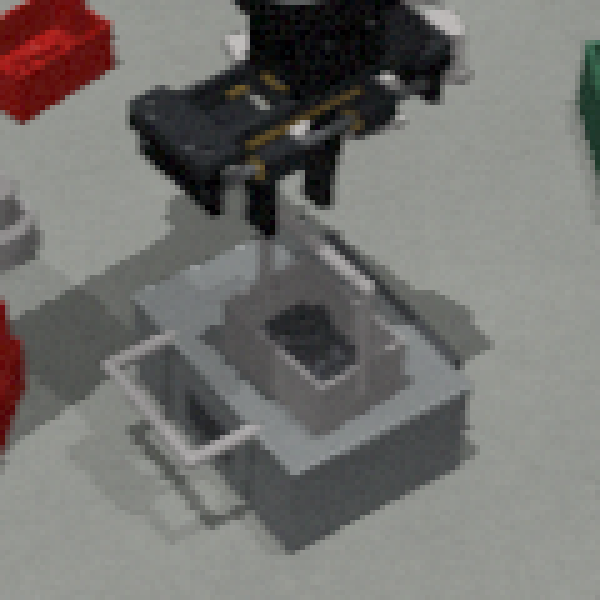

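The fingers straddle the grey bar near its left end: tips at crop (262,235) and (320,205), bar along (267,205)-(370,288). I'll finish closing a little lower.

Request:
apply_moves:
  moves:
    - [[0,0,0.003],0]
    - [[0,0,0],0]
    - [[0,0,0],0]
    - [[0,0,0],0]
    - [[0,0,0],0]

```text
time_s: 5.28
tcp_pos: [0.5486, 0.2464, 0.1686]
ee_rot: [[0.56, -0.829, -0.001], [-0.829, -0.56, -0.0], [-0.0, 0.001, -1.0]]
wrist_force: [-0.5, 0.3, -1.2]
gripper_width: 0.079
gripper_force: 28.4
```

Request:
apply_moves:
  moves:
    - [[0,0,0],0]
    - [[0,0,0],0]
    - [[0,0,0],0]

```text
time_s: 5.53
tcp_pos: [0.5487, 0.2463, 0.1687]
ee_rot: [[0.56, -0.829, -0.001], [-0.829, -0.56, -0.0], [-0.0, 0.001, -1.0]]
wrist_force: [-0.3, 0.4, -2.3]
gripper_width: 0.083
gripper_force: 28.3
```

Request:
apply_moves:
  moves:
    - [[0,0,-0.01],0]
    - [[0,0,-0.02],0]
    - [[0,0,-0.03],0]
    - [[0,0,-0.03],0]
    - [[0,0,-0.03],0]

```text
time_s: 5.95
tcp_pos: [0.5487, 0.2462, 0.2907]
ee_rot: [[0.56, -0.829, 0.0], [-0.829, -0.56, -0.0], [0.0, 0.0, -1.0]]
wrist_force: [0.0, -0.3, -1.9]
gripper_width: 0.077
gripper_force: 28.5
```

Request:
apply_moves:
  moves:
    - [[0,0,-0.01],0]
    - [[0,0,0],0]
    - [[0,0,0],0]

```text
time_s: 6.2
tcp_pos: [0.5482, 0.2464, 0.298]
ee_rot: [[0.559, -0.829, -0.002], [-0.829, -0.559, 0.001], [-0.001, 0.001, -1.0]]
wrist_force: [-0.5, -1.0, -2.6]
gripper_width: 0.082
gripper_force: 28.5
```

```bash
python3 - <<'E'
from h import *
s=imaging.capture("side");t=imaging.capture("top");st=r.sense()
P=st["tcp_pos"];R=st["ee_rot"];print(P.round(4),st["wrist_force"].round(2),st["gripper_width"])
G=P-R[:,2]*.0187; bd=R[:,0]
u=proj(s,[G,G+.028*bd,G+.0765*bd,G-.0205*bd]);print(u.round(1).tolist(), proj(t,[G+.0765*bd,G+.028*bd]).round(1).tolist(),bd)
a=cv2.resize(s["frame"][120:240,260:380],None,fx=5,fy=5,interpolation=3)
for q in u: cv2.circle(a,tuple(int(v) for v in ((q-[260,120])*5+2)),3,(0,255,255),-1)
b=cv2.resize(t["frame"][180:260,230:330],None,fx=2,fy=2,interpolation=3)
a=np.hstack([a,np.zeros((600,200,3),np.uint8)]);a[:160,600:800]=b
cv2.imwrite("pics/h3.png",a)
for n in ("basket_bar","basket"):
  for p in (s,t): print(n,[(px(o["at"]).round(1).tolist(),round(o["confidence"],2)) for o in models.place_of(p,n)[:3]])
E
```

```text
[0.5477 0.2459 0.2961] [-0.46 -0.16 -2.84] 0.07835768658342286
[[317.6, 181.6], [323.7, 186.4], [334.5, 195.1], [313.2, 178.1]] [[300.9, 210.1], [282.2, 222.6]] [ 5.59434218e-01 -8.28874410e-01 -7.53996125e-04]
basket_bar [([324.2, 183.7], 0.88), ([265.3, 160.5], 0.84), ([246.8, 231.2], 0.77)]
basket_bar [([279.8, 219.4], 0.86), ([121.9, 299.1], 0.81), ([266.9, 331.1], 0.75)]
basket [([266.4, 186.4], 0.93), ([245.8, 255.4], 0.89), ([327.1, 213.8], 0.71)]
basket [([287.0, 226.6], 0.96), ([273.4, 321.8], 0.91), ([137.5, 299.0], 0.76)]
```

View pics/h3.png

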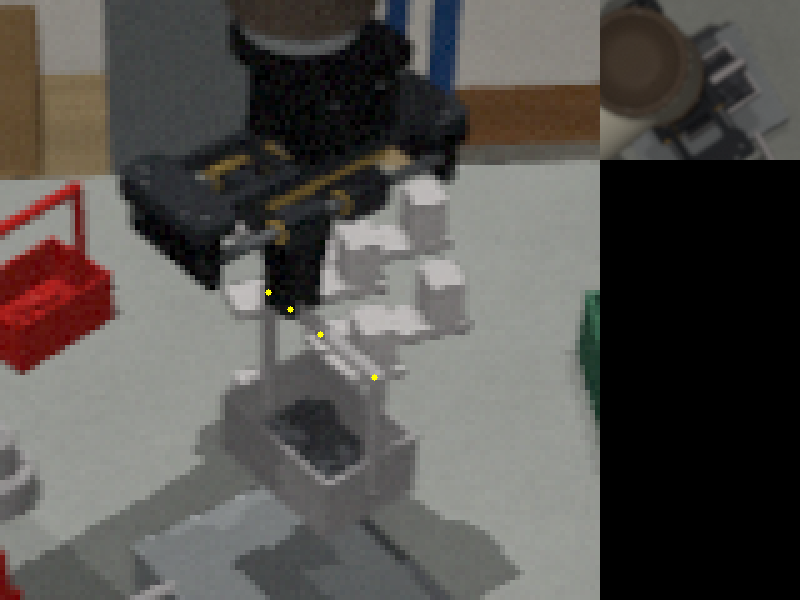

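The basket hangs level from the gripper, and the projected bar points fall on its bar at (268,292)-(374,377). Now I'll locate the hook from each view separately and plan the transfer.

```bash
python3 - <<'E'
from fit import *
s=imaging.capture("side");t=imaging.capture("top")
S=lambda x,y:C((x,y),(315,320),4); T=lambda x,y:C((x-370,y),(430,180),4)
for n,a,c,z in [("posttop",S(236,150),T(714,72),.27),("tip",S(58,47),T(617,224),.284),("base",S(191,358),T(581,125),.012)]:
  print(n,plane(s,a,z).round(4),plane(t,c,z).round(4))
# basket bar vs top cam
print(plane(t,(279.8,219.4),.315),plane(s,(324.2,183.7),.315))
E
python3 plan.py .463 -.187 .298 145.4 .038
```

```text
posttop [ 0.624  -0.3019  0.27  ] [ 0.6247 -0.2966  0.27  ]
tip [ 0.5344 -0.2417  0.284 ] [ 0.5383 -0.2367  0.284 ]
base [ 0.6238 -0.3027  0.012 ] [ 0.6234 -0.2952  0.012 ]
[0.57036205 0.22802157 0.315     ] [0.56601721 0.23484247 0.315     ]
at [0.5487 0.2463 0.2981] yaw -145.97 t 6.6 F [ 0.4 -0.2 -2.3] w 7.0 tilt [-0.0012 -0.001  -1.    ]
[[[0.026, 0.026, 0.0], 5.7], [[0.028, 0.023, 0.0], 5.7], [[0.031, 0.021, 0.0], 5.7], [[0.032, 0.017, 0.0], 5.7], [[0.034, 0.014, 0.0], 5.7]]
[[[0.035, 0.011, 0.0], 5.7], [[0.036, 0.007, 0.0], 5.7], [[0.037, 0.003, 0.0], 5.7], [[0.037, -0.0, 0.0], 5.8], [[0.037, -0.004, 0.0], 5.7]]
[[[0.036, -0.008, 0.0], 5.8], [[0.035, -0.0109, 0.0006], 5.7]]
end [ 0.463 -0.187  0.298] -214.57
```

```bash
python3 plan.py .49 -.172 .288 145.4 .036
```

```text
at [0.5487 0.2463 0.2981] yaw -145.97 t 6.6 F [ 0.4 -0.2 -2.3] w 7.0 tilt [-0.0012 -0.001  -1.    ]
[[[0.026, 0.024, 0.001], 5.7], [[0.028, 0.021, 0.001], 5.7], [[0.03, 0.018, 0.001], 5.7], [[0.032, 0.015, 0.001], 5.7], [[0.033, 0.011, 0.001], 5.7]]
[[[0.034, 0.008, 0.001], 5.7], [[0.035, 0.005, 0.001], 5.7], [[0.035, 0.001, 0.001], 5.7], [[0.035, -0.002, 0.001], 5.8], [[0.035, -0.006, 0.001], 5.7]]
[[[0.034, -0.009, 0.0], 5.8], [[0.0333, -0.0132, 0.0005], 5.7]]
end [ 0.49   -0.1719  0.288 ] -214.57
```

```bash
python3 plan.py .49 -.172 .288 145.4 .0215
```

```text
at [0.5487 0.2463 0.2981] yaw -145.97 t 6.6 F [ 0.4 -0.2 -2.3] w 7.0 tilt [-0.0012 -0.001  -1.    ]
[[[0.016, 0.014, 0.001], 3.4], [[0.016, 0.013, 0.001], 3.4], [[0.017, 0.012, 0.0], 3.4], [[0.018, 0.011, 0.001], 3.4], [[0.019, 0.01, 0.0], 3.4]]
[[[0.019, 0.009, 0.001], 3.4], [[0.02, 0.008, 0.0], 3.4], [[0.02, 0.007, 0.001], 3.4], [[0.02, 0.005, 0.0], 3.5], [[0.021, 0.004, 0.001], 3.4]]
[[[0.021, 0.003, 0.0], 3.5], [[0.021, 0.002, 0.001], 3.4], [[0.021, 0.0, 0.0], 3.5], [[0.021, -0.001, 0.001], 3.4], [[0.021, -0.002, 0.0], 3.5]]
[[[0.021, -0.003, 0.001], 3.4], [[0.021, -0.005, 0.0], 3.5], [[0.02, -0.006, 0.001], 3.4], [[0.02, -0.007, 0.0], 3.5], [[0.0194, -0.0083, 0.0005], 3.4]]
end [ 0.49  -0.172  0.288] -214.57
```

Request:
apply_moves:
  moves:
    - [[0.016,0.014,0.001],3.4]
    - [[0.016,0.013,0.001],3.4]
    - [[0.017,0.012,0.0],3.4]
    - [[0.018,0.011,0.001],3.4]
    - [[0.019,0.01,0.0],3.4]

```text
time_s: 7.02
tcp_pos: [0.5349, 0.1412, 0.2965]
ee_rot: [[0.291, -0.957, 0.001], [-0.957, -0.291, 0.0], [0.0, -0.001, -1.0]]
wrist_force: [0.6, 0.1, 0.7]
gripper_width: 0.006
gripper_force: 0.0
```

Request:
apply_moves:
  moves:
    - [[0.019,0.009,0.001],3.4]
    - [[0.02,0.008,0.0],3.4]
    - [[0.02,0.007,0.001],3.4]
    - [[0.02,0.005,0.0],3.5]
    - [[0.021,0.004,0.001],3.4]

```text
time_s: 7.43
tcp_pos: [0.5202, 0.0364, 0.294]
ee_rot: [[-0.004, -1.0, 0.002], [-1.0, 0.004, 0.0], [-0.0, -0.002, -1.0]]
wrist_force: [0.8, 0.0, -0.5]
gripper_width: 0.006
gripper_force: 0.0
```

Request:
apply_moves:
  moves:
    - [[0.021,0.003,0.0],3.5]
    - [[0.021,0.002,0.001],3.4]
    - [[0.021,0.0,0.0],3.5]
    - [[0.021,-0.001,0.001],3.4]
    - [[0.021,-0.002,0.0],3.5]

```text
time_s: 7.85
tcp_pos: [0.5053, -0.0681, 0.2917]
ee_rot: [[-0.301, -0.954, 0.002], [-0.954, 0.301, -0.0], [-0.0, -0.002, -1.0]]
wrist_force: [-0.0, -0.9, -0.5]
gripper_width: 0.005
gripper_force: 0.0
```

Request:
apply_moves:
  moves:
    - [[0.021,-0.003,0.001],3.4]
    - [[0.021,-0.005,0.0],3.5]
    - [[0.02,-0.006,0.001],3.4]
    - [[0.02,-0.007,0.0],3.5]
    - [[0.019,-0.008,0.0005],3.4]

```text
time_s: 8.27
tcp_pos: [0.4903, -0.1727, 0.2894]
ee_rot: [[-0.57, -0.822, 0.002], [-0.822, 0.57, -0.001], [-0.0, -0.002, -1.0]]
wrist_force: [-0.2, -0.1, 0.4]
gripper_width: 0.004
gripper_force: 0.0
```

Request:
apply_moves:
  moves:
    - [[0,0,0],0]
    - [[0,0,0],0]
    - [[0,0,0],0]

```text
time_s: 8.52
tcp_pos: [0.4904, -0.1713, 0.2888]
ee_rot: [[-0.567, -0.824, 0.001], [-0.824, 0.567, -0.0], [-0.0, -0.001, -1.0]]
wrist_force: [0.4, -0.2, 0.4]
gripper_width: 0.01
gripper_force: 0.0
```

```bash
python3 - <<'E'
from h import *
s=imaging.capture("side");t=imaging.capture("top");st=r.sense()
P=st["tcp_pos"];R=st["ee_rot"];print(P.round(4),st["wrist_force"].round(2),st["gripper_width"])
G=P-R[:,2]*.0187; bd=R[:,0]
X=[G,G+.028*bd,G+.0765*bd,G-.0205*bd,[.6243,-.2995,.27],[.5365,-.239,.284],[.5766,-.2665,.266]]
u=proj(s,X);print(u.round(1).tolist(), proj(t,X).round(1).tolist())
a=cv2.resize(s["frame"][270:430,270:410],None,fx=3.6,fy=3.6,interpolation=3)
for q in u: cv2.circle(a,tuple(int(v) for v in ((q-[270,270])*3.6+1)),2,(0,255,255),-1)
b=cv2.resize(t["frame"][190:290,400:520],None,fx=2.3,fy=2.3,interpolation=3)
m=np.zeros((576,790,3),np.uint8);m[:,:504]=a;m[:230,510:786]=b
cv2.imwrite("pics/h4.png",m)
E
python3 plan.py .5931 -.2426 .288 145.4 .015
```

```text
[ 0.4904 -0.1707  0.2888] [ 0.21 -0.86  0.33] 0.0062528843676698444
[[307.1, 299.7], [300.6, 308.5], [288.9, 324.5], [311.7, 293.5], [373.6, 356.1], [330.0, 330.3], [349.2, 344.7]] [[464.4, 257.0], [475.2, 264.3], [493.9, 277.1], [456.6, 251.6], [516.9, 197.8], [492.4, 236.4], [502.0, 219.1]]
at [ 0.4904 -0.1707  0.2888] yaw 145.52 t 8.62 F [ 0.2 -0.9  0.3] w 0.5 tilt [ 7.e-04 -1.e-04 -1.e+00]
[[[0.0, -0.014, 0.0], 0.0], [[0.0, -0.014, 0.0], 0.0], [[0.0, -0.014, 0.0], 0.0], [[0.0, -0.014, 0.0], 0.0], [[0.0, -0.014, 0.0], 0.0]]
[[[0.0, -0.014, 0.0], 0.0], [[0.0, -0.014, 0.0], 0.0], [[0.001, -0.014, 0.0], 0.1], [[0.0001, -0.0133, 0.0008], 0.0]]
end [ 0.5931 -0.2426  0.288 ] 145.42
```

View pics/h4.png

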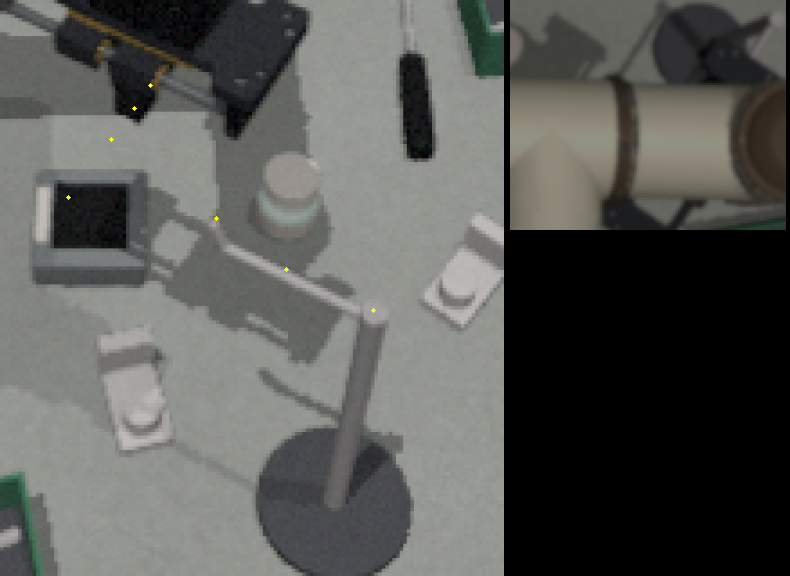

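The basket slipped out of the grip early in the transfer: the opening went to 0 by t=7.0. The picture shows only the empty gripper above the reader. Next I'll find where the basket lies.

```bash
python3 - <<'E'
from h import *
s=imaging.capture("side");t=imaging.capture("top")
cv2.imwrite("pics/s5.png",s["frame"]);cv2.imwrite("pics/t5.png",t["frame"])
a=cv2.resize(s["frame"][180:300,250:390],None,fx=4,fy=4,interpolation=3)
b=cv2.resize(t["frame"][180:300,230:330],None,fx=4,fy=4,interpolation=3)[:, :230*4]
m=np.zeros((600,800,3),np.uint8);m[:480,:560]=a
b=cv2.resize(t["frame"][185:285,235:335],(240,240),interpolation=3);m[:240,560:800]=b
cv2.imwrite("pics/h5.png",m)
for n in ("basket_bar","basket"):
  for p in (s,t): print(n,[(px(o["at"]).round(1).tolist(),round(o["confidence"],2)) for o in models.place_of(p,n)[:3]])
E
```

```text
basket_bar [([328.7, 216.2], 0.69), ([265.5, 164.2], 0.64), ([245.6, 231.0], 0.59)]
basket_bar [([288.7, 221.1], 0.84), ([266.4, 328.8], 0.81), ([125.6, 301.4], 0.55)]
basket [([351.3, 346.4], 0.72), ([266.9, 186.7], 0.71), ([249.9, 251.8], 0.68)]
basket [([293.3, 228.1], 0.76), ([138.2, 300.0], 0.73), ([272.9, 322.2], 0.59)]
```

View pics/h5.png

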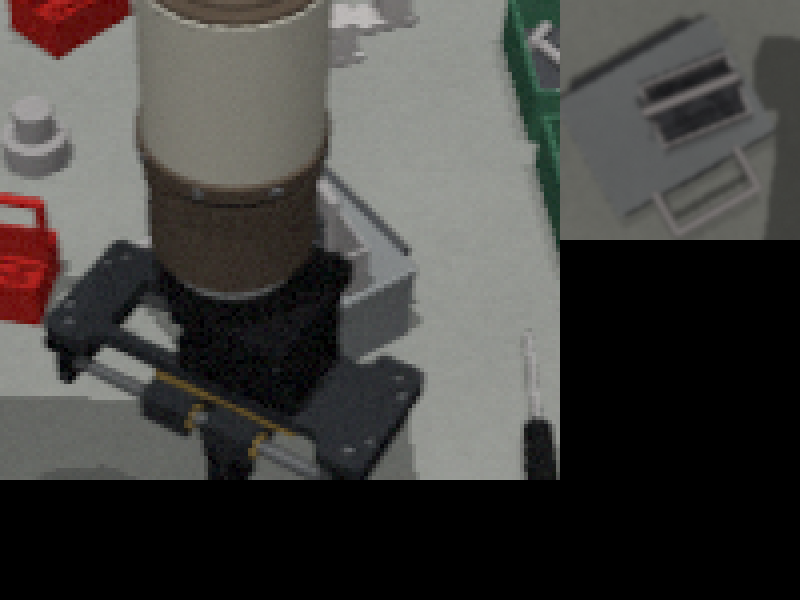

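The basket fell back and is standing upright on the flap, turned to about 18° (top crop (690,95)). Before I grip it again I'll compare the imaged fingertip with the predicted one, since the bar seems to have been held only by the tips.

```bash
python3 - <<'E'
from h import *
s=imaging.capture("side");st=r.sense();P=st["tcp_pos"];R=st["ee_rot"]
print(P.round(4),proj(s,[P,P-R[:,2]*.0187,P+R[:,0]*.01,P-R[:,0]*.01,P+R[:,1]*.015,P-R[:,1]*.015]).round(1).tolist())
g=cv2.cvtColor(s["frame"],6);print("cols 296..322")
for y in range(282,312): print(y," ".join("%3d"%v for v in g[y,296:322]))
E
```

```text
[ 0.4902 -0.1711  0.2885] [[307.0, 304.9], [307.0, 299.9], [304.7, 307.9], [309.2, 301.8], [301.4, 302.1], [312.6, 307.6]]
cols 296..322
282  29  48  58  68  57  29  19  33  43  44  40  57  74  71  51  32  25  31  30  27  22  20  17   5  13   3
283  35  76  96  81  69  50  33  42  41  34  40  41  41  47  73  76  56  39  19  23  22  29  28  34  14  14
284  35  58  85  97  94  72  48  39  43  41  36  39  43  40  47  53  62  75  72  35  22  27  33  29  27  21
285  59  73  69  79  71  49  40  36  40  33  37  38  39  41  41  39  39  38  57  64  68  57  38  30  30  24
286  54  65  54  47  39  35  39  40  41  39  44  41  43  38  39  43  43  41  44  38  57  71  68  51  32  25
287  36  58  83  72  23  17  29  33  38  41  34  41  37  45  38  36  35  47  34  34  24  38  57  77  78  52
288  21  60  92  82  25  25  26  27  28  36  40  42  40  42  37  41  37  40  37  65  61  20  59  87  87  77
289  68  83  98  83  41  30  28  28  28  28  26  31  36  41  35  37  38  41  77  81  51  47  82 100 101  98
290  97 101  97  91  55  27  28  18  28  32  27  30  33  33  41  37  38  88 100  62  61  74  99 102
[... 1576 characters left out ...]
 143 146 146 147 145 148 146 148 146 145 146 147 146
306 149 149 150 150 150 150 149 147 147 148 147 148 147 146 146 147 147 148 147 147 146 147 145 145 146 144
307 151 149 151 148 147 148 148 145 143 148 147 152 149 149 147 147 147 148 149 147 146 147 146 146 147 147
308 146 149 151 149 149 150 149 145 143 146 150 149 149 149 149 150 150 149 148 147 148 146 146 144 145 151
309 148 147 145 148 149 149 151 150 148 147 149 149 148 149 148 152 150 148 147 146 146 146 148 150 147 151
310 145 146 148 148 146 145 148 149 148 146 146 147 148 146 146 150 150 147 144 143 145 148 149 148 151 148
311 149 149 152 149 149 146 152 153 153 150 150 147 147 148 147 146 148 149 146 143 146 148 147 151 150 151
```

The imaged tip centre is at about (307,299) against a predicted TCP at (307,305). So the tips really end about 19 mm higher than I assumed, and the bar was pinched by their very ends. I'll grip deeper this time. First I'll measure the basket's new pose from the top view.

```bash
python3 - <<'E'
from h import *
t=cv2.imread("pics/t5.png");T=imaging.capture("top")
g=cv2.cvtColor(t,6).astype(float)
pts=[]
for x in range(270,312,2):
    y0=230-(x-270.4)*12.9/39.6
    ys=np.arange(int(y0)-5,int(y0)+6); w=g[ys,x]; i=w.argmax(); pts.append((x,ys[i],int(w[i])))
print(pts)
P=np.array([p[:2] for p in pts if abs(p[1]-(230-(p[0]-270.4)*.326))<4],float)
print(np.polyfit(P[:,0],P[:,1],1))
for y in range(212,236): print(y," ".join("%3d"%v for v in g[y,264:318:2]))
for c in ((270.4,230),(310,217.1),(290.2,223.5)): print(plane(T,c,.191).round(4))
for o in models.cut_out(T,"basket"):
    ys,xs=np.nonzero(o["region"]); print(o["confidence"],cv2.minAreaRect(np.c_[xs,ys].astype(np.float32)))
E
```

```text
[(270, np.int64(231), 107), (272, np.int64(231), 110), (274, np.int64(230), 112), (276, np.int64(229), 112), (278, np.int64(228), 112), (280, np.int64(227), 111), (282, np.int64(227), 110), (284, np.int64(226), 112), (286, np.int64(225), 112), (288, np.int64(224), 112), (290, np.int64(223), 111), (292, np.int64(223), 111), (294, np.int64(222), 113), (296, np.int64(221), 113), (298, np.int64(220), 112), (300, np.int64(219), 110), (302, np.int64(219), 110), (304, np.int64(218), 112), (306, np.int64(217), 112), (308, np.int64(216), 106), (310, np.int64(212), 98)]
[ -0.4 339.4]
212  95  96  96  96  96  96  96  93  93  90  83  79  88  93  83  66  57  45  37  31  53  94  99  98  99  94  71
213  96  96  96  96  95  96  95  91  89  86  84  93  89  81  62  49  46  38  31  30  40  78  93  98 100  95  71
214  97  96  96  95  96  95  93  84  82  89  92  92  75  59  46  40  36  34  32  33  38  69  90  95  99  96  72
215  97  96  96  95  94  90  89  82  88  94  86  73  54  44  37  35  33  33  34  40  53  80  97  94  97  96  72
216  97  96  95  94  88  80  88  89  94  85  67  54  42  35  31  32  33
[... 1862 characters left out ...]
48  48  48  43  37  35  35  35  34  36  37  37  43  42  44  61  85  87  84  80  95
234  93  93  92  81  61  50  46  48  48  42  35  32  32  34  36  37  41  38  43  52  70  81  86  79  75  80  96
235  93  93  93  88  70  59  49  48  47  41  33  34  32  36  37  37  42  43  53  74  89  81  76  75  80  86  97
[0.5568 0.261  0.191 ]
[0.5878 0.1667 0.191 ]
[0.5724 0.2139 0.191 ]
0.86 ((132.35069274902344, 297.5315246582031), (47.422210693359375, 32.76633834838867), 47.121097564697266)
0.78 ((269.2059020996094, 327.67645263671875), (27.406526565551758, 45.354156494140625), 14.03624439239502)
0.64 ((289.41375732421875, 227.03448486328125), (28.968473434448242, 45.309661865234375), 68.19859313964844)
```

```bash
python3 plan.py .5625 .245 .24 201.8 .036
```

```text
at [ 0.4902 -0.1712  0.2884] yaw 145.45 t 9.07 F [-0.2  0.6  0.4] w 0.4 tilt [-0.  0. -1.]
[[[-0.032, 0.015, 0.004], -4.7], [[-0.033, 0.012, 0.004], -4.7], [[-0.034, 0.009, 0.004], -4.7], [[-0.035, 0.006, 0.004], -4.7], [[-0.035, 0.004, 0.004], -4.7]]
[[[-0.035, 0.001, 0.004], -4.7], [[-0.035, -0.002, 0.004], -4.7], [[-0.035, -0.005, 0.004], -4.7], [[-0.034, -0.008, 0.004], -4.7], [[-0.034, -0.011, 0.004], -4.7]]
[[[-0.032, -0.013, 0.004], -4.7], [[-0.0316, -0.0161, 0.0044], -4.6]]
end [0.5625 0.245  0.24  ] 201.75
```

Request:
apply_moves:
  moves:
    - [[-0.032,0.015,0.004],-4.7]
    - [[-0.033,0.012,0.004],-4.7]
    - [[-0.034,0.009,0.004],-4.7]
    - [[-0.035,0.006,0.004],-4.7]
    - [[-0.035,0.004,0.004],-4.7]
  hand: 0.06

```text
time_s: 9.48
tcp_pos: [0.5207, 0.0039, 0.2685]
ee_rot: [[-0.188, -0.982, 0.001], [-0.982, 0.188, 0.0], [-0.0, -0.001, -1.0]]
wrist_force: [0.3, -0.5, 0.1]
gripper_width: 0.301
gripper_force: 0.0
```

Request:
apply_moves:
  moves:
    - [[-0.035,0.001,0.004],-4.7]
    - [[-0.035,-0.002,0.004],-4.7]
    - [[-0.035,-0.005,0.004],-4.7]
    - [[-0.034,-0.008,0.004],-4.7]
    - [[-0.034,-0.011,0.004],-4.7]

```text
time_s: 9.9
tcp_pos: [0.5507, 0.1775, 0.2484]
ee_rot: [[0.219, -0.976, 0.0], [-0.976, -0.219, 0.0], [0.0, -0.0, -1.0]]
wrist_force: [0.5, 0.5, -0.2]
gripper_width: 0.651
gripper_force: 0.0
```

Request:
apply_moves:
  moves:
    - [[-0.032,-0.013,0.004],-4.7]
    - [[-0.032,-0.016,0.004],-4.6]
    - [[0,0,0],0]
    - [[0,0,0],0]
    - [[0,0,0],0]

```text
time_s: 10.32
tcp_pos: [0.5622, 0.245, 0.2402]
ee_rot: [[0.37, -0.929, -0.001], [-0.929, -0.37, -0.001], [0.0, 0.001, -1.0]]
wrist_force: [-0.8, -0.4, -0.0]
gripper_width: 0.686
gripper_force: 0.0
```

```bash
python3 - <<'E'
from h import *
s=imaging.capture("side");st=r.sense();P=st["tcp_pos"];R=st["ee_rot"]
print(P.round(4),st["gripper_width"],proj(s,[P,P+R[:,1]*.03,P-R[:,1]*.03]).round(1).tolist())
M=np.array([.5733,.2181,.191]);b=R[:,0];print("bar",proj(s,[M,M+b*.0485,M-b*.0485]).round(1).tolist())
print([(px(o["at"]).round(1).tolist(),round(o["confidence"],2)) for o in models.place_of(s,"basket_bar")[:3]])
g=cv2.cvtColor(s["frame"],6);print("cols 304..345")
for y in range(176,236): print(y,"".join("@%#*+=-:. "[min(9,int(v)//16)] for v in g[y,300:350]))
E
```

```text
[0.5623 0.2444 0.2406] 0.6881230734819265 [[321.9, 201.2], [313.0, 203.9], [330.7, 198.5]]
bar [[325.8, 218.9], [333.1, 228.9], [318.8, 209.4]]
[([264.6, 163.7], 0.91), ([249.6, 230.6], 0.61), ([327.1, 219.8], 0.58)]
cols 304..345
176 #*#*##*##%%%%%%#*++==:       ::-*#*+==+++%%%%%%%= 
177 ####**##%%%##*++=-.          =+*+===+**++@%%%%%@+-
178 *+##**###*++++++-         :---==+*##%@#*#%%%%*+=::
179 #######*+++++***-     :=---=+++*#@@@@@##%%*+=--:-:
180 #*###%%*+***##***+-----==++*=-+#%@@@@@=::. :--::::
181 #%%%%%%%#######*#*=-==+*+=-.  :#@%@%@@:    :--::::
182 #%%%%%%#####**###%*+*+-.      :*%%@%@#      :-::::
183 %@@*+##++####%%%%%+-.      .  -*%%@%@:       -::::
184 %@%*=+***##%%%%%%%:           -%%%@@@-       .::-:
185 @@@%#***++%%%%%%%%:           -@@@%%#.        .::-
186 %@@%#*#*=+%%%%%%%%: .         -%%%@%%=:    .:::---
187 %@@%+-:.=#%@%%%+=:  .         =%@%@@+-:::::-::--. 
188 @%@*:   :%%%%%%:    .:        +%@%%@=::::--:.     
189 @@@*:   :+%@@@@:     ..      :*%@%%%=::.          
190 *@#*:   :*@@@@@:     .:::.    +@%%@%=::.          
191 :%%+:    -%@@@#:   .          =@%%%%=:-.
[... 1730 characters left out ...]
......:-==:.:::::   -**+=------------.  
224 ................:-=--:-====:  .=**+=------------. 
225 ................:-=========-.  .+**+=------------.
226 .........::::.:--===========-   .=**+=------------
227 ::....::::::--===============:   -+**+=-----------
228 :::::::::--===================:  .-=**+-----------
229 :::::::-======================-.  .==**+----------
230 ::::::-++=====================+-  .==+**+=--------
231 ::::::-+======================+=-:-===+***=-------
232 :::::::-==+=======-====+*##*+*+=----=-=+***=------
233 ::::::::-===========+*########+=---::====***=-----
234 ::::::::-=========*###########*=--=:.:===++++=----
235 ::::::::-====-=**##############+--==..==:.:==+=---
```

Request:
apply_moves:
  moves:
    - [[0,0,0.02],0]
    - [[0,0,0.02],0]
    - [[0,0,0.02],0]
    - [[0,0,0.01],0]
    - [[0,0,0.01],0]

```text
time_s: 10.83
tcp_pos: [0.5624, 0.244, 0.1602]
ee_rot: [[0.369, -0.929, 0.0], [-0.929, -0.369, -0.0], [0.0, 0.0, -1.0]]
wrist_force: [0.4, 0.8, 1.5]
gripper_width: 0.692
gripper_force: 0.0
```

Request:
apply_moves:
  moves:
    - [[0,0,0.007],0]
    - [[0,0,0],0]
    - [[0,0,0],0]

```text
time_s: 11.08
tcp_pos: [0.5628, 0.2451, 0.154]
ee_rot: [[0.37, -0.929, 0.001], [-0.929, -0.37, 0.0], [0.0, -0.001, -1.0]]
wrist_force: [-0.4, -0.9, -0.0]
gripper_width: 0.689
gripper_force: 0.0
```

Request:
apply_moves:
  moves:
    - [[0,0,0],0]
    - [[0,0,0],0]
    - [[0,0,0],0]
    - [[0,0,0],0]
    - [[0,0,0],0]
  hand: 0

```text
time_s: 11.5
tcp_pos: [0.5625, 0.2453, 0.1538]
ee_rot: [[0.37, -0.929, 0.001], [-0.929, -0.37, 0.0], [-0.0, -0.001, -1.0]]
wrist_force: [0.1, -0.7, 0.1]
gripper_width: 0.396
gripper_force: 0.0
```

Request:
apply_moves:
  moves:
    - [[0,0,0],0]
    - [[0,0,0],0]
    - [[0,0,0],0]
    - [[0,0,0],0]
    - [[0,0,0],0]

```text
time_s: 11.92
tcp_pos: [0.5622, 0.245, 0.1534]
ee_rot: [[0.37, -0.929, -0.001], [-0.929, -0.37, -0.0], [0.0, 0.001, -1.0]]
wrist_force: [-1.5, -0.3, 1.3]
gripper_width: 0.104
gripper_force: 30.0
```

Request:
apply_moves:
  moves:
    - [[0,0,-0.004],0]
    - [[0,0,-0.008],0]
    - [[0,0,-0.012],0]
    - [[0,0,-0.008],0]
    - [[0,0,-0.004],0]

```text
time_s: 12.33
tcp_pos: [0.5631, 0.2456, 0.1912]
ee_rot: [[0.37, -0.929, 0.002], [-0.929, -0.37, 0.001], [-0.001, -0.003, -1.0]]
wrist_force: [1.2, -0.2, -2.7]
gripper_width: 0.099
gripper_force: 30.0
```

```bash
python3 - <<'E'
from h import *
s=imaging.capture("side");st=r.sense();P=st["tcp_pos"];R=st["ee_rot"]
print(P.round(4),st["gripper_width"]*87,st["wrist_force"].round(1),st["moment"].round(3),proj(s,[P]).round(1).tolist())
M=P+R[:,0]*.029;M[2]=P[2]+.038;b=R[:,0];print("bar",proj(s,[M,M+b*.0485,M-b*.0485]).round(1).tolist())
g=cv2.cvtColor(s["frame"],6)
for y in range(186,232): print(y,"".join("@%#*+=-:. "[min(9,int(v)//16)] for v in g[y,305:350]))
E
```

```text
[0.5632 0.2456 0.1915] 8.993136478689113 [ 0.  -0.4 -1.5] [ 0.08   0.123 -0.02 ] [[321.8, 212.9]]
bar [[326.4, 209.4], [333.9, 219.4], [319.3, 199.9]]
186 +=+*###########%%%%%%%%#*+++*##%%*.   -=+==++
187 : .+%#######%%%%%%%#*++++*#%%%%%%%*==+++=++==
188 +=-=#####%%%%%%%#*+++**##%%%%%#####+=++*+-:  
189 ###*##%%%%%%##+++++*@@%%##%######%%#+=-.     
190 ###%%%%%%##+++=++**#@@@%#*####%#@%#=.        
191 ###%%%%%%#+++***#####%#*++#%%%%%%%%-         
192 #*#+-.:%%%#*########*===++*%%%%@%%%-         
193 ##- ...+%%%##########*+*#**%%%%%%*=.         
194 %%.     =#=-####%#%%%%%%@%#%%%*+=::-.        
195 @#      .+=+*#%%%%%%%%%@%***+=:-::-:         
196 ==   ..---===%%%%%%%%%@@%+-----:.            
197  :-----=++*++%%%%%%%%%@@%*=:                 
198 +++==++-:  =#%%#%%%%@%@@=..                  
199 ****-:..:::=%%%%@%@@%%@@-                    
200 *+=-::::::-+%@%%@%@%@%@#:                    
201 .  .:-=-.  :*@@@%@%%%@%*:                    
202       .    .=@%@@%%%%%@=.                    
203    .------..=@@%@**%@@@-      .              
204  .---------:=@@@@#**%@#:                     
[... 650 characters left out ...]

218 ----::...::=====+======++=.  ..              
219 --  :--================+++-.  .-.            
220 :..:-==================++++:   :-:           
221 ...:-=======-==========++++=: .----.         
222 ...:=+======-==========++++==-------.        
223 ...:=+=======-=====+****+++==--=-----.       
224 ...:=++====-====++#######*+=---::-----.      
225 ...:=+++=-=-=+*###########*=--=. -------.    
226 ...:-+++===++++*##########*=--=-..-------.   
227 ...:=++++=+***+*#######*##*=--==:.:----------
228 ::::==+++===*########%##*##=--===-.:---------
229 :::-=+++++-:=###***########+--====..---------
230 ::-+++++++=..*#########**##=--====-..--------
231 ==++++++++=-:-#######*##***+--=====:.:-------
```

Request:
apply_moves:
  moves:
    - [[0,0,-0.012],0]
    - [[0,0,-0.018],0]
    - [[0,0,-0.02],0]
    - [[0,0,-0.018],0]
    - [[0,0,-0.01],0]

```text
time_s: 12.8
tcp_pos: [0.563, 0.2455, 0.2697]
ee_rot: [[0.37, -0.929, 0.003], [-0.929, -0.37, 0.001], [-0.0, -0.003, -1.0]]
wrist_force: [1.0, -0.0, -1.2]
gripper_width: 0.102
gripper_force: 30.0
```

```bash
python3 plan.py .545 .2 .27 193 .01 .505 -.12 .27 152 .02 .49 -.172 .27 145.4 .011
```

```text
at [0.563  0.2455 0.2697] yaw -158.26 t 12.8 F [ 1.  -0.  -1.2] w 8.8 tilt [ 0.0027  0.0015 -1.    ]
[[[0.007, 0.007, -0.0], 1.7], [[0.007, 0.006, -0.0], 1.8], [[0.008, 0.006, -0.0], 1.7], [[0.008, 0.006, -0.0], 1.8], [[0.0075, 0.0063, -0.0005], 1.7]]
[[[0.018, 0.007, -0.0], 2.4], [[0.018, 0.006, -0.0], 2.4], [[0.018, 0.005, -0.0], 2.4], [[0.018, 0.004, -0.0], 2.4], [[0.019, 0.003, -0.0], 2.4]]
[[[0.019, 0.003, -0.0], 2.4], [[0.019, 0.002, -0.0], 2.4], [[0.019, 0.001, -0.0], 2.4], [[0.019, 0.0, -0.0], 2.4], [[0.019, -0.0, -0.0], 2.4]]
[[[0.019, -0.001, -0.0], 2.4], [[0.019, -0.002, -0.0], 2.4], [[0.019, -0.003, -0.0], 2.4], [[0.018, -0.004, -0.0], 2.5], [[0.018, -0.004, -0.0], 2.4]]
[[[0.018, -0.005, -0.0], 2.5], [[0.0184, -0.0067, -0.0005], 2.4], [[0.011, -0.002, -0.0], 1.3], [[0.01, -0.003, -0.0], 1.3], [[0.011, -0.003, -0.0], 1.3]]
[[[0.01, -0.003, -0.0], 1.4], [[0.0104, -0.0025, -0.0001], 1.3]]
end [ 0.49   -0.1719  0.27  ] -214.56
```

Request:
apply_moves:
  moves:
    - [[0.004,0.004,0],1]
    - [[0.007,0.006,0],1.8]
    - [[0.008,0.006,0],1.8]
    - [[0.008,0.006,0],1.8]
    - [[0.011,0.009,0],2.3]

```text
time_s: 13.22
tcp_pos: [0.544, 0.1982, 0.266]
ee_rot: [[0.222, -0.975, -0.002], [-0.975, -0.222, -0.001], [0.001, 0.002, -1.0]]
wrist_force: [-0.0, 0.5, -1.9]
gripper_width: 0.102
gripper_force: 30.0
```

Request:
apply_moves:
  moves:
    - [[0.018,0.007,0.0],2.4]
    - [[0.018,0.006,0.0],2.4]
    - [[0.018,0.005,0.0],2.4]
    - [[0.018,0.004,0.0],2.4]
    - [[0.019,0.003,0.0],2.4]

```text
time_s: 13.63
tcp_pos: [0.5318, 0.1036, 0.2666]
ee_rot: [[0.014, -1.0, -0.002], [-1.0, -0.014, -0.001], [0.001, 0.002, -1.0]]
wrist_force: [0.7, -0.2, -1.7]
gripper_width: 0.103
gripper_force: 30.0
```

Request:
apply_moves:
  moves:
    - [[0.019,0.003,0],2.4]
    - [[0.019,0.002,0],2.4]
    - [[0.019,0.001,0],2.4]
    - [[0.019,0.0,0],2.4]
    - [[0.019,0,0],2.4]

```text
time_s: 14.05
tcp_pos: [0.5195, 0.0091, 0.2666]
ee_rot: [[-0.195, -0.981, -0.002], [-0.981, 0.195, -0.0], [0.001, 0.001, -1.0]]
wrist_force: [0.5, 0.1, -2.9]
gripper_width: 0.103
gripper_force: 30.0
```

Request:
apply_moves:
  moves:
    - [[0.019,-0.001,0],2.4]
    - [[0.019,-0.002,0],2.4]
    - [[0.019,-0.003,0],2.4]
    - [[0.018,-0.004,0],2.5]
    - [[0.018,-0.004,0],2.4]

```text
time_s: 14.47
tcp_pos: [0.5076, -0.0842, 0.2666]
ee_rot: [[-0.396, -0.918, -0.002], [-0.918, 0.396, -0.0], [0.001, 0.001, -1.0]]
wrist_force: [-0.3, 0.7, -1.9]
gripper_width: 0.104
gripper_force: 30.0
```

Request:
apply_moves:
  moves:
    - [[0.018,-0.005,0],2.5]
    - [[0.018,-0.007,0],2.4]
    - [[0.011,-0.002,0],1.3]
    - [[0.01,-0.003,0],1.3]
    - [[0.011,-0.003,0],1.3]

```text
time_s: 14.88
tcp_pos: [0.4956, -0.1529, 0.267]
ee_rot: [[-0.53, -0.848, -0.001], [-0.848, 0.53, 0.0], [0.0, 0.001, -1.0]]
wrist_force: [-0.0, 0.9, -2.9]
gripper_width: 0.101
gripper_force: 30.0
```

Request:
apply_moves:
  moves:
    - [[0.01,-0.003,0],1.4]
    - [[0.006,-0.0015,0],1.3]
    - [[0.004,-0.001,0],0]
    - [[0,0,0],0]
    - [[0,0,0],0]

```text
time_s: 15.3
tcp_pos: [0.4903, -0.1719, 0.2674]
ee_rot: [[-0.567, -0.823, 0.0], [-0.823, 0.567, 0.0], [-0.0, 0.0, -1.0]]
wrist_force: [0.9, -0.3, -1.3]
gripper_width: 0.1
gripper_force: 30.0
```

```bash
python3 - <<'E'
from h import *
s=imaging.capture("side");st=r.sense();P=st["tcp_pos"];R=st["ee_rot"]
print(P.round(4),st["gripper_width"]*87,st["wrist_force"].round(1),st["moment"].round(3),R.round(3).tolist())
M=P+R[:,0]*.029;M[2]=P[2]+.0376;b=R[:,0];print("bar",proj(s,[M,M+b*.0485,M-b*.0485]).round(1).tolist(),M)
print("rims",proj(s,[M+b*.05*i+R[:,1]*.035*j-[0,0,.065] for i,j in((1,1),(1,-1),(-1,1),(-1,-1))]).round(1).tolist())
print("hook tip/post/seat",proj(s,[[.5365,-.239,.284],[.6243,-.2995,.27],[.5766,-.2665,.266]]).round(1).tolist())
g=cv2.cvtColor(s["frame"],6)
print("cols from 278")
for y in range(290,362): print(y,"".join("@%#*+=-:. "[min(9,int(v)//16)] for v in g[y,270:385]))
E
```

```text
[ 0.4904 -0.1717  0.2674] 9.27730088613589 [-0.6 -0.2 -3.1] [ 0.096  0.011 -0.016] [[-0.567, -0.824, 0.0], [-0.824, 0.567, 0.0], [-0.0, -0.0, -1.0]]
bar [[300.4, 309.8], [288.6, 325.8], [311.5, 294.8]] [ 0.47396547 -0.19557302  0.30503434]
rims [[276.1, 335.5], [302.3, 349.5], [299.1, 304.7], [324.2, 317.2]]
hook tip/post/seat [[330.0, 330.3], [373.6, 356.1], [349.2, 344.7]]
cols from 278
290 --------------=+#%%%%%%%%+==--=+#%%#####*++*%%%%%%%@@@%#*####*#*#*########*#####%+:                          .:#%%%
291 ----------------=+#%%%%%#*+++====+#######**++*#%%%%%@%################**#*#####%*=.                           :*%%%
292 ------------------=+#%%%%**+*++=+*#########*+++*#%%%%###########*#*###*#####*#%#+-.                           :#%%%
293 --------------------=*#%%#*+#%#**#############*++*%#%%##########*##########*##%*=-.                          .:#@%%
294 ----------------------=+#*=-+@%%#################++*#%%%####*#*######**######%#+--.                          .:*%%%
295 ------------------------==--+%@@%%%############@%%+-=+#%%%###*#*#*#######**#%%+----.                    
[... 7224 characters left out ...]
................:-------====-------------------------=--------------------------------:..   .              
357 ..........................:-----===----------------------------------------=-----------------:...:..:              
358 ...........................::---=------------------=-----------------------------------------:   ..:-              
359 ...........::...............::--=-----------------------------------::---------------=-------.    .:=:    .:      .
360 ........:......................:-=----==----------------------------:..:--------------------:     .:=-::::::       
361 ...............................:--------------------------------------...:-----------------:.     .:=----=-.
```

The basket is held firmly, and the imaged bar and rim match the model within about 2 px. I'll move in along the hook arm, then lower.

Request:
apply_moves:
  moves:
    - [[0,-0.006,0],0]
    - [[0,-0.012,0],0]
    - [[0,-0.012,0],0]
    - [[0,-0.012,0],0]
    - [[0,-0.012,0],0]

```text
time_s: 15.77
tcp_pos: [0.5358, -0.2027, 0.2673]
ee_rot: [[-0.567, -0.824, 0.0], [-0.824, 0.567, -0.0], [-0.0, -0.0, -1.0]]
wrist_force: [-0.2, 0.6, -2.7]
gripper_width: 0.103
gripper_force: 30.0
```

Request:
apply_moves:
  moves:
    - [[0,-0.014,0],0]
    - [[0,-0.014,0],0]
    - [[0,-0.014,0],0]
    - [[0,-0.014,0],0]
    - [[0.001,-0.0135,0],0]

```text
time_s: 16.18
tcp_pos: [0.5927, -0.243, 0.267]
ee_rot: [[-0.567, -0.824, -0.0], [-0.824, 0.567, 0.0], [0.0, 0.0, -1.0]]
wrist_force: [-0.9, 0.4, -1.6]
gripper_width: 0.1
gripper_force: 30.0
```

Request:
apply_moves:
  moves:
    - [[0,0,0],0]
    - [[0,0,0],0]
    - [[0,0,0],0]

```text
time_s: 16.43
tcp_pos: [0.5912, -0.2425, 0.267]
ee_rot: [[-0.567, -0.824, -0.001], [-0.824, 0.567, 0.0], [0.0, 0.001, -1.0]]
wrist_force: [0.6, -0.2, -2.6]
gripper_width: 0.1
gripper_force: 30.0
```

```bash
python3 - <<'E'
from h import *
s=imaging.capture("side");st=r.sense();P=st["tcp_pos"];R=st["ee_rot"]
print(P.round(4),st["gripper_width"]*87,st["wrist_force"].round(1),st["moment"].round(3))
M=P+R[:,0]*.029;M[2]=P[2]+.0376;b=R[:,0];print("bar",proj(s,[M,M+b*.0485,M-b*.0485]).round(1).tolist(),M.round(4))
print("hook tip/post/seat",proj(s,[[.5344,-.2417,.284],[.624,-.3019,.27],[.5747,-.2671,.266]]).round(1).tolist())
g=cv2.cvtColor(s["frame"],6)
print("cols from 315")
for y in range(318,384): print(y,"".join("@%#*+=-:. "[min(9,int(v)//16)] for v in g[y,315:395]))
E
```

```text
[ 0.5911 -0.2424  0.2674] 8.535895548645382 [-0.2  0.4 -2.7] [ 0.087 -0.072  0.007]
bar [[349.6, 334.9], [338.8, 352.5], [359.6, 318.4]] [ 0.5747 -0.2663  0.305 ]
hook tip/post/seat [[329.1, 331.4], [373.6, 357.1], [348.3, 344.9]]
cols from 315
318 .............            .-*%%##*#%#*+===+###########*++*##%%#%######*#**#######
319 .............              :=*%%*#@@%#*++*#############*++*#%%%%#########*#**###
320 .............              .  .:.=@%@%%##%##############**++*#%%#%#######*#####*
321 .............              ..    -@@@%%%%###############%*====+#%%%###***#**#*##
322 .............              .:    .@%@%%@%%%%###########+=+-----=+#%#%##*###*##*#
323 .............               ..    @@%%%@%%%%#%%#######=-+=-------=+#%%##########
324 .............               .:.. .%%@%%%%%%%%%%%%####*=:==---------=+%######**#*
325 .............            ..  ....:#@@%%*+*%%%%%#%#%##*=---==--------=*##########
326 .............            ..  ... -%@@%=.:=*%%%%%%%%%%=-=--:===-------+##*##**+=+
327 .............           ....   ..-@@%#- .:*%%%%%%%%%#+=++=--:===----=*##*###*+-=
328 .
[... 4054 characters left out ...]
--------------------
376 ...............:----=-==--------:.  .:===----------==----==---------------------
377 .................:--==----------=-:..=+==----------=-----==---------------------
378 :.................:--=--------------=+==-----------=----===---------------------
379 :............:.....::---------------=+=------------=-----=----------------------
380 .............:.......::------------====-----------==-----=----------------------
381  ......................::----------===-----------===-----=------.::-------------
382 .:...:...................:=--------===------------=------------:.  :------------
383 :.......................:-=--------==------------==-----=-------:...::----------
```

Request:
apply_moves:
  moves:
    - [[0,0,0.006],0]
    - [[0,0,0.008],0]
    - [[0,0,0.008],0]
    - [[0,0,0.006],0]
    - [[0,0,0],0]

```text
time_s: 16.9
tcp_pos: [0.5902, -0.2424, 0.237]
ee_rot: [[-0.568, -0.823, -0.004], [-0.823, 0.568, 0.001], [0.001, 0.004, -1.0]]
wrist_force: [0.5, -0.8, -3.4]
gripper_width: 0.101
gripper_force: 30.0
```

Request:
apply_moves:
  moves:
    - [[0,0,0.003],0]
    - [[0,0,0],0]
    - [[0,0,0.002],0]
    - [[0,0,0],0]
    - [[0,0,0],0]

```text
time_s: 17.32
tcp_pos: [0.5915, -0.2429, 0.2346]
ee_rot: [[-0.567, -0.823, 0.0], [-0.823, 0.567, -0.0], [-0.0, -0.0, -1.0]]
wrist_force: [-0.6, 0.6, -2.5]
gripper_width: 0.1
gripper_force: 30.0
```

Request:
apply_moves:
  moves:
    - [[0,0,0.0015],0]
    - [[0,0,0],0]
    - [[0,0,0],0]

```text
time_s: 17.57
tcp_pos: [0.5916, -0.243, 0.2332]
ee_rot: [[-0.567, -0.823, 0.001], [-0.823, 0.567, -0.0], [-0.0, -0.001, -1.0]]
wrist_force: [0.1, -0.3, -2.1]
gripper_width: 0.104
gripper_force: 30.0
```

Request:
apply_moves:
  moves:
    - [[0,0,0.0015],0]
    - [[0,0,0],0]
    - [[0,0,0],0]

```text
time_s: 17.82
tcp_pos: [0.5917, -0.243, 0.2324]
ee_rot: [[-0.567, -0.824, 0.001], [-0.824, 0.567, -0.001], [-0.0, -0.001, -1.0]]
wrist_force: [-0.6, 0.8, 1.6]
gripper_width: 0.101
gripper_force: 30.0
```

Request:
apply_moves:
  moves:
    - [[0,0,0.0015],0]
    - [[0,0,0],0]
    - [[0,0,0],0]

```text
time_s: 18.07
tcp_pos: [0.5919, -0.243, 0.2315]
ee_rot: [[-0.567, -0.824, 0.002], [-0.824, 0.567, -0.001], [-0.0, -0.002, -1.0]]
wrist_force: [-0.1, 1.5, 5.2]
gripper_width: 0.101
gripper_force: 30.0
```

Contact came at TCP 0.2328, where 0.2334 was expected, so the bar rests on the arm. I'll ease off, release, and check.

Request:
apply_moves:
  moves:
    - [[0,0,-0.001],0]
    - [[0,0,0],0]

```text
time_s: 18.23
tcp_pos: [0.5918, -0.243, 0.2318]
ee_rot: [[-0.567, -0.824, 0.002], [-0.824, 0.567, -0.001], [-0.0, -0.002, -1.0]]
wrist_force: [-0.3, 1.0, 4.4]
gripper_width: 0.104
gripper_force: 30.0
```

Request:
apply_moves:
  moves:
    - [[0,0,0],0]
    - [[0,0,0],0]
    - [[0,0,0],0]
    - [[0,0,0],0]
    - [[0,0,0],0]
  hand: 0.035

```text
time_s: 18.65
tcp_pos: [0.5911, -0.2429, 0.2303]
ee_rot: [[-0.568, -0.823, -0.001], [-0.823, 0.568, 0.0], [0.0, 0.001, -1.0]]
wrist_force: [-0.6, 0.3, -0.8]
gripper_width: 0.363
gripper_force: 0.0
```

Request:
apply_moves:
  moves:
    - [[0,0,-0.01],0]
    - [[0,0,-0.02],0]
    - [[0,0,-0.03],0]
    - [[0,0,-0.03],0]
    - [[0,0,-0.01],0]

```text
time_s: 19.07
tcp_pos: [0.5928, -0.244, 0.3373]
ee_rot: [[-0.567, -0.823, 0.009], [-0.824, 0.567, -0.004], [-0.002, -0.009, -1.0]]
wrist_force: [0.7, -0.5, 1.2]
gripper_width: 0.405
gripper_force: 0.0
```

```bash
python3 - <<'E'
from h import *
s=imaging.capture("side");st=r.sense();P=st["tcp_pos"];R=st["ee_rot"]
print(P.round(4),st["gripper_width"]*87,st["wrist_force"].round(1))
M=np.array([.5750,-.267,.271]);b=R[:,0];print("bar",proj(s,[M,M+b*.0485,M-b*.0485]).round(1).tolist(),"rim",proj(s,[M+b*.05*i+R[:,1]*.035*j-[0,0,.065] for i,j in((1,1),(1,-1),(-1,1),(-1,-1))]).round(1).tolist())
for n in ("basket","basket_bar"): print([(px(o["at"]).round(1).tolist(),round(o["confidence"],2)) for o in models.place_of(s,n)[:4]])
g=cv2.cvtColor(s["frame"],6)
print("cols from 310")
for y in range(318,400,2): print(y,"".join("@%#*+=-:. "[min(9,int(v)//16)] for v in g[y,310:395]))
E
```

```text
[ 0.5931 -0.2439  0.3376] 34.820247242640896 [-0.1 -0.4  2.2]
bar [[348.6, 343.7], [338.1, 361.1], [358.5, 327.3]] rim [[322.5, 369.0], [350.4, 384.1], [343.2, 335.7], [370.0, 349.0]]
[([345.3, 370.6], 0.7), ([269.5, 187.4], 0.65), ([248.8, 253.1], 0.64)]
[([249.1, 232.3], 0.95), ([267.9, 161.3], 0.88), ([349.5, 343.5], 0.83), ([398.5, 348.7], 0.41)]
cols from 310
318 -:............                                   .    .+%%%*=---------------------=#%
320 -:............                  .                        :=:.---------------------+#*
322 ==:..........                   .:              .           .-----------------------=
324 =+-...........                   .:..         .:..          .------------------------
326 =+:..........                 ..   .. ......:::.::          .------------------------
328 =+-.........                 ...      ....... .:  ..        .------------------------
330 =+:.........      ..        ...:::..        .:===-:.         .-----------------------
332 =+:..........     . ..       ...:::...  ..  .. .:=:         .------------------------
334 =+:......
[... 2241 characters left out ...]
    ...............::----------------:.  .====--------==-----:           ::.  ::-----
386    :-. :...............:----------------=++=----------==-----.                     :-
388 .---    ..................::------------====-=====+++==-----=-.                      
390 :.      :.......:........:-=+==---------=+**##***###*+=----===---:..:                
392       .::................:==+======----=+#####**##***=----==++++=------:             
394 ::::::....:............:====+=======+*++#####****##*+=----=+++**#*+----:             
396 ............:.........:-========+=+#########**#*****+=----=+#*#**##*+:               
398 ......:.:............:========+==+########*********+=----=+##*##***++=
```

The basket hangs on the hook: the bar shows at (349.5,343.5), and (348.6,343.7) was predicted. Next is the flap bar, for which I'll refit the case pose with z fixed.

```bash
python3 - <<'E'
from fit import *
s=imaging.capture("side");t=imaging.capture("top")
S=lambda x,y:C((x,y),(260,190),5); T=lambda x,y:C((x,y),(225,185),5)
oS=[(s,S(135,200),(-.072,.097,.081)),(s,S(298,373),(-.072,-.097,.081)),(s,S(468,288),(.07,-.097,.081)),
(s,S(107,262),(-.116,.05,.078)),(s,S(188,360),(-.116,-.05,.078)),(s,S(292,452),(-.07,-.095,0))]
oT=[(t,T(42,207),(.07,.097,.081)),(t,T(178,450),(-.072,.097,.081)),(t,T(495,275),(-.072,-.097,.081)),(t,T(355,35),(.07,-.097,.081)),
(t,T(295,485),(-.116,.05,.078)),(t,T(463,390),(-.116,-.05,.078))]
for o in (oS,oT,oS+oT):
  f=lambda q:np.concatenate([proj(p,[q[0]+np.cos(q[2])*m[0]-np.sin(q[2])*m[1],q[1]+np.sin(q[2])*m[0]+np.cos(q[2])*m[1],m[2]])[0]-uv for p,uv,m in o])
  q=least_squares(f,[.558,.253,.51],loss="soft_l1").x; print(q.round(4),np.degrees(q[2]).round(1),"bar",(q[:2]-.116*np.array([np.cos(q[2]),np.sin(q[2])])).round(4))
# check now: bar seen
for p in(s,t): print([(px(o["at"]).round(1).tolist(),round(o["confidence"],2)) for o in models.place_of(p,"flap_bar")[:2]])
E
python3 plan.py .457 .195 .15 209.4 .036
```

```text
[0.5591 0.2491 0.5147] 29.5 bar [0.4581 0.192 ]
[0.5582 0.2517 0.5091] 29.2 bar [0.4569 0.1952]
[0.5586 0.2508 0.51  ] 29.2 bar [0.4573 0.1942]
[([285.7, 250.7], 0.85)]
[([303.2, 270.3], 0.67)]
at [ 0.5908 -0.2426  0.3291] yaw 145.43 t 19.42 F [-0.1  0.   0.1] w 34.8 tilt [-3.3e-03  9.0e-04 -1.0e+00]
[[[-0.02, 0.026, 0.013], -4.6], [[-0.022, 0.024, 0.013], -4.6], [[-0.024, 0.022, 0.013], -4.6], [[-0.026, 0.02, 0.013], -4.6], [[-0.027, 0.018, 0.013], -4.6]]
[[[-0.029, 0.015, 0.013], -4.6], [[-0.03, 0.013, 0.013], -4.5], [[-0.031, 0.011, 0.013], -4.6], [[-0.032, 0.008, 0.013], -4.5], [[-0.032, 0.006, 0.013], -4.6]]
[[[-0.032, 0.003, 0.012], -4.5], [[-0.033, 0.001, 0.013], -4.6], [[-0.033, -0.002, 0.012], -4.5], [[-0.0318, -0.0046, 0.013], -4.6]]
end [0.457 0.195 0.15 ] 209.43
```

Request:
apply_moves:
  moves:
    - [[-0.02,0.026,0.0],-4.6]
    - [[-0.022,0.024,0.0],-4.6]
    - [[-0.024,0.022,0.013],-4.6]
    - [[-0.026,0.02,0.013],-4.6]
    - [[-0.027,0.018,0.013],-4.6]

```text
time_s: 19.83
tcp_pos: [0.5416, -0.0859, 0.2905]
ee_rot: [[-0.197, -0.98, -0.002], [-0.98, 0.197, 0.0], [0.0, 0.001, -1.0]]
wrist_force: [0.7, 0.8, -0.5]
gripper_width: 0.403
gripper_force: 0.0
```

Request:
apply_moves:
  moves:
    - [[-0.029,0.015,0.013],-4.6]
    - [[-0.03,0.013,0.013],-4.5]
    - [[-0.031,0.011,0.013],-4.6]
    - [[-0.032,0.008,0.013],-4.5]
    - [[-0.032,0.006,0.013],-4.6]

```text
time_s: 20.25
tcp_pos: [0.4948, 0.071, 0.2256]
ee_rot: [[0.199, -0.98, -0.001], [-0.98, -0.199, -0.001], [0.0, 0.002, -1.0]]
wrist_force: [1.3, -1.3, -0.1]
gripper_width: 0.403
gripper_force: 0.0
```

Request:
apply_moves:
  moves:
    - [[-0.032,0.003,0.016],-4.5]
    - [[-0.033,0.001,0.016],-4.6]
    - [[-0.033,-0.002,0.016],-4.5]
    - [[-0.032,-0.005,0.016],-4.6]
    - [[0,0,0.012],0]

```text
time_s: 20.67
tcp_pos: [0.4568, 0.1984, 0.149]
ee_rot: [[0.498, -0.867, -0.001], [-0.867, -0.498, -0.001], [-0.0, 0.002, -1.0]]
wrist_force: [0.4, -0.1, 0.3]
gripper_width: 0.404
gripper_force: 0.0
```

```bash
python3 - <<'E'
from h import *
s=imaging.capture("side");st=r.sense();P=st["tcp_pos"];R=st["ee_rot"]
print(P.round(4),st["gripper_width"]*87,np.degrees(np.arctan2(R[1,1],R[0,1])))
T=P-R[:,2]*.0187
print("tip(+19)",proj(s,[T,T+R[:,1]*.0175,T-R[:,1]*.0175]).round(1).tolist())
print([(px(o["at"]).round(1).tolist(),round(o["confidence"],2)) for o in models.place_of(s,"flap_bar")[:2]], proj(s,[[.4573,.1942,.078]]))
g=cv2.cvtColor(s["frame"],6)
print("cols from 265")
for y in range(212,272): print(y,"".join("@%#*+=-:. "[min(9,int(v)//16)] for v in g[y,265:325]))
E
```

```text
[0.4555 0.1958 0.1467] 35.02237188612169 -150.34560290411088
tip(+19) [[288.0, 231.6], [283.1, 233.7], [292.8, 229.4]]
[([288.3, 252.1], 0.66), ([348.2, 327.7], 0.53)] [[289.3171784  251.28805657]]
cols from 265
212 *#**#%%########%%%@%##*=:. :#@%%#++**%%%%%%%=.              
213 ######%###*###%%%%%*+=:.   .+%*++**+=%%%%%+=:         .:.   
214 ###########%%%%%#+++=:    .-+++**##**%%%*:..          . ..  
215 ##**#####%%%%#*++++##-. .---=+*#%@*+%%+:.            ...  . 
216 *####**#%%%#*+++****#*=---=+*%%%@@=:-:.          ........  :
217 *######*#%%#++*#**#*###+=+**%%%%@@-          ::........... .
218 #*=+#####%%%#*###*####%#+::+%%@@@%:         ................
219 ##**#####*%%**##*###%%%+-:.=%%%%@*:         ................
220 #####%%%*+*#==*##%%%%%%+---+%@%%@=.    .::..................
221 ##%%%%%*=-=+=:-%%%%%%%%+--=*@@%%@=. .:-====:................
222 %%%%%#==++=-==+#%%%%%%#=--=*@@%%%-.:--======:...............
223 %%%%@%*+++++*+*#%%%%*=-=--=#%%%@%=-==========:..............
224 @@@@@%#****=-+#%%%%%+-----=#%%@%%+=============:............
225 @@@@@%#**=---=#@@@@%+-----=#@%@@#+=====
[... 2311 characters left out ...]
:==========+-.-=====-.    .-+**++++++=+=:........ 
262 ...........:==+======+=-:=====+-  .-==**++++++++++=:..... .-
263 ............:==+==++===:..:==========+++++==+++++++=:.. .==+
264 .............-+=========:.:======--===++++=+++++++++=..-=+++
265 ..............-==========:.:=+==---=====++=+++++++++++++++++
266 ..............:===========:.:===----===--+=++++=++=+++++++++
267 ...:............-==+==========-------==-:==+++=+=+==++++++++
268 ................:===========---------....:=+++++=+=+=+++++++
269 ..............:..-========---------.  ....:=++=+====++++++++
270 .................:========----..---.   ....:=+==++=+++++++++
271 ...................:--====---.  .---. ...:==++=====+=+++++++
```

Request:
apply_moves:
  moves:
    - [[0.002,0,0.025],0.2]
    - [[0,0,0.025],0]
    - [[0,0,0.025],0]
    - [[0,0,0.018],0]
    - [[0,0,0.01],0]

```text
time_s: 21.18
tcp_pos: [0.4586, 0.1913, 0.0461]
ee_rot: [[0.486, -0.874, -0.003], [-0.874, -0.486, -0.002], [0.001, 0.004, -1.0]]
wrist_force: [0.5, 0.6, 0.4]
gripper_width: 0.403
gripper_force: 0.0
```

Request:
apply_moves:
  moves:
    - [[0,0,0.003],0]
    - [[0,0,0],0]
    - [[0,0,0],0]
    - [[0,0,0],0]
    - [[0,0,0],0]

```text
time_s: 21.6
tcp_pos: [0.4601, 0.1935, 0.046]
ee_rot: [[0.488, -0.873, 0.002], [-0.873, -0.488, 0.001], [-0.0, -0.002, -1.0]]
wrist_force: [0.1, -0.4, -0.0]
gripper_width: 0.402
gripper_force: 0.0
```

Request:
apply_moves:
  moves:
    - [[0,0,0],0]
    - [[0,0,0],0]
    - [[0,0,0],0]
    - [[0,0,0],0]
    - [[0,0,0],0]
  hand: 0

```text
time_s: 22.02
tcp_pos: [0.458, 0.1922, 0.0447]
ee_rot: [[0.488, -0.873, -0.003], [-0.873, -0.488, -0.002], [0.0, 0.004, -1.0]]
wrist_force: [-5.9, -2.9, 4.4]
gripper_width: 0.113
gripper_force: 8.9
```

Request:
apply_moves:
  moves:
    - [[0,0,0],0]
    - [[0,0,0],0]

```text
time_s: 22.18
tcp_pos: [0.4581, 0.1923, 0.0448]
ee_rot: [[0.488, -0.873, -0.003], [-0.873, -0.488, -0.002], [0.0, 0.003, -1.0]]
wrist_force: [-5.7, -1.4, 4.7]
gripper_width: 0.102
gripper_force: 30.0
```

```bash
python3 - <<'E'
import numpy as np,json
th=np.array([0,.04,.12,.22,.32,.42,.52,.62,.72,.82,.92,1.02,1.12,1.22,1.32,1.42,1.52,1.62,1.70,1.77,1.81])
y=-.186*(1-np.cos(th));z=-.186*np.sin(th)
y=np.round(y,3);z=np.round(z,3)
R=[[[0,round(a,4),round(b,4)],0] for a,b in zip(np.diff(y),np.diff(z))]
for i in range(0,len(R),5):print(json.dumps(R[i:i+5]))
E
```

```text
[[[0, 0.0, -0.007], 0], [[0, -0.001, -0.015], 0], [[0, -0.003, -0.019], 0], [[0, -0.005, -0.018], 0], [[0, -0.007, -0.017], 0]]
[[[0, -0.009, -0.016], 0], [[0, -0.01, -0.016], 0], [[0, -0.011, -0.015], 0], [[0, -0.013, -0.013], 0], [[0, -0.014, -0.012], 0]]
[[[0, -0.016, -0.01], 0], [[0, -0.016, -0.009], 0], [[0, -0.017, -0.008], 0], [[0, -0.018, -0.005], 0], [[0, -0.018, -0.004], 0]]
[[[0, -0.019, -0.002], 0], [[0, -0.018, 0.0], 0], [[0, -0.015, 0.002], 0], [[0, -0.013, 0.002], 0], [[0, -0.007, 0.001], 0]]
```

Request:
apply_moves:
  moves:
    - [[0,0.001,-0.007],0]
    - [[0,-0.001,-0.015],0]
    - [[0,-0.003,-0.019],0]
    - [[0,-0.005,-0.018],0]
    - [[0,-0.007,-0.017],0]

```text
time_s: 22.6
tcp_pos: [0.4718, 0.2001, 0.1216]
ee_rot: [[0.488, -0.873, -0.002], [-0.873, -0.488, -0.001], [-0.0, 0.002, -1.0]]
wrist_force: [0.1, 0.7, -3.7]
gripper_width: 0.107
gripper_force: 30.0
```

Request:
apply_moves:
  moves:
    - [[0,-0.009,-0.016],0]
    - [[0,-0.01,-0.016],0]
    - [[0,-0.011,-0.015],0]
    - [[0,-0.013,-0.013],0]
    - [[0,-0.014,-0.012],0]

```text
time_s: 23.02
tcp_pos: [0.5196, 0.2271, 0.1945]
ee_rot: [[0.488, -0.873, -0.006], [-0.873, -0.488, -0.003], [-0.0, 0.007, -1.0]]
wrist_force: [-9.8, -0.7, 6.6]
gripper_width: 0.107
gripper_force: 30.0
```

Request:
apply_moves:
  moves:
    - [[0,-0.016,-0.01],0]
    - [[0,-0.016,-0.009],0]
    - [[0,-0.017,-0.008],0]
    - [[0,-0.018,-0.005],0]
    - [[0,-0.018,-0.004],0]

```text
time_s: 23.43
tcp_pos: [0.5971, 0.2709, 0.2312]
ee_rot: [[0.489, -0.872, 0.002], [-0.872, -0.489, 0.002], [-0.001, -0.003, -1.0]]
wrist_force: [-1.0, 1.3, 0.8]
gripper_width: 0.1
gripper_force: 30.0
```

Request:
apply_moves:
  moves:
    - [[0,-0.019,-0.002],0]
    - [[0,-0.018,0.0],0]
    - [[0,-0.015,0.002],0]
    - [[0,-0.013,0.002],0]
    - [[0,-0.005,0.001],0]

```text
time_s: 23.85
tcp_pos: [0.6595, 0.3059, 0.2266]
ee_rot: [[0.489, -0.872, 0.003], [-0.872, -0.489, 0.002], [-0.0, -0.004, -1.0]]
wrist_force: [-1.1, 2.2, 3.0]
gripper_width: 0.102
gripper_force: 30.0
```

Request:
apply_moves:
  moves:
    - [[0,0,0],0]
    - [[0,0,0],0]

```text
time_s: 24.02
tcp_pos: [0.6579, 0.305, 0.2269]
ee_rot: [[0.489, -0.872, 0.002], [-0.872, -0.489, 0.002], [-0.001, -0.003, -1.0]]
wrist_force: [-0.3, 2.3, 3.6]
gripper_width: 0.105
gripper_force: 30.0
```

```bash
python3 - <<'E'
from h import *
s=imaging.capture("side");t=imaging.capture("top");st=r.sense();P=st["tcp_pos"]
d=np.array([.873,.488]);print(P.round(4),st["gripper_width"]*87,st["wrist_force"].round(1),"along d",(P[:2]-[.4581,.1923])@d,"dz",P[2]-.0448)
for p in(s,t):
  for n in("flap_bar","insert","insert_blade","stud","basket_bar"): print(n,[(px(o["at"]).round(1).tolist(),round(o["confidence"],2)) for o in models.place_of(p,n)[:3]])
E
```

```text
[0.6574 0.3046 0.227 ] 9.02449150919799 [-1.   3.4  3. ] along d 0.22876489817788842 dz 0.18222259364538237
flap_bar [([349.7, 184.2], 0.55)]
insert [([347.5, 370.6], 0.58), ([323.7, 259.5], 0.42)]
insert_blade [([326.3, 253.7], 0.4), ([293.7, 335.7], 0.35)]
stud [([318.8, 255.1], 0.74), ([311.0, 246.8], 0.59)]
basket_bar [([248.4, 230.0], 0.87), ([267.5, 163.4], 0.57), ([351.2, 344.9], 0.55)]
flap_bar [([253.2, 183.8], 0.92)]
insert [([295.7, 223.6], 0.46)]
insert_blade [([296.3, 224.2], 0.46), ([394.3, 213.2], 0.41)]
stud [([501.7, 219.3], 0.68), ([263.9, 241.8], 0.59)]
basket_bar [([127.1, 300.4], 0.87), ([503.8, 218.0], 0.82), ([266.8, 329.7], 0.8)]
```

Request:
apply_moves:
  moves:
    - [[0,0,0],0]
    - [[0,0,0],0]
    - [[0,0,0],0]
    - [[0,0,0],0]
    - [[0,0,0],0]
  hand: 0.05

```text
time_s: 25.03
tcp_pos: [0.6574, 0.3031, 0.225]
ee_rot: [[0.488, -0.873, -0.002], [-0.873, -0.488, -0.002], [0.001, 0.002, -1.0]]
wrist_force: [-0.1, -0.7, -0.5]
gripper_width: 0.394
gripper_force: 0.0
```

Request:
apply_moves:
  moves:
    - [[0,0,-0.015],0]
    - [[0,0,-0.025],0]
    - [[0,0,-0.025],0]
    - [[0,0,-0.02],0]
    - [[0,0,0],0]

```text
time_s: 25.45
tcp_pos: [0.6594, 0.3039, 0.3167]
ee_rot: [[0.488, -0.873, 0.009], [-0.873, -0.488, 0.003], [0.001, -0.009, -1.0]]
wrist_force: [-0.2, -0.7, 0.3]
gripper_width: 0.57
gripper_force: 0.0
```

Request:
apply_moves:
  moves:
    - [[0,0.04,0],0]
    - [[0,0.04,0],0]
    - [[0,0.04,0],0]
    - [[0,0.04,0],0]
    - [[0,0.04,0],0]

```text
time_s: 25.87
tcp_pos: [0.4811, 0.2047, 0.3099]
ee_rot: [[0.488, -0.873, -0.001], [-0.873, -0.488, -0.001], [0.0, 0.002, -1.0]]
wrist_force: [-0.7, -1.0, 0.9]
gripper_width: 0.577
gripper_force: 0.0
```

Request:
apply_moves:
  moves:
    - [[0,0.04,0],0]
    - [[0,0.02,0],0]
    - [[0,0,0],0]
    - [[0,0,0],0]

```text
time_s: 26.2
tcp_pos: [0.43, 0.1764, 0.3115]
ee_rot: [[0.488, -0.873, 0.001], [-0.873, -0.488, 0.001], [-0.0, -0.002, -1.0]]
wrist_force: [0.2, 0.7, 0.3]
gripper_width: 0.572
gripper_force: 0.0
```

```bash
python3 - <<'E'
from h import *
s=imaging.capture("side");t=imaging.capture("top");st=r.sense();P=st["tcp_pos"]
print(P.round(4),st["gripper_width"]*87,st["wrist_force"].round(1))
cv2.imwrite("pics/s6.png",s["frame"]);cv2.imwrite("pics/t6.png",t["frame"])
q=[.5586,.2508];d=np.array([np.cos(.51),np.sin(.51)]);e=np.array([-d[1],d[0]])
for z,n in((.046+.005,"blade"),(.062,"head")):
  for sg in(1,-1):
    X=np.r_[q+sg*.045*e,z]; print(n,sg,X.round(4),proj(s,[X]).round(1),proj(t,[X]).round(1))
for p in(s,t):
  for n in("flap_bar","insert","insert_blade","stud","basket_bar"): print(n,[(px(o["at"]).round(1).tolist(),round(o["confidence"],2)) for o in models.place_of(p,n)[:3]])
h=np.r_[np.array(q)+.07*d,.078]
for th in(1.6,1.75,1.85): X=np.r_[h[:2]-.186*np.cos(th)*d,.078+.186*np.sin(th)];print(th,proj(s,[X]).round(1),proj(t,[X]).round(1))
g=cv2.cvtColor(t["frame"],6);print("top from col 250")
for y in range(205,265): print(y,"".join("@%#*+=-:. "[min(9,int(v)//14)] for v in g[y,250:320]))
E
```

```text
[0.4311 0.1773 0.3107] 50.01682911834746 [ 0.3 -0.3  0.4]
blade 1 [0.5366 0.2901 0.051 ] [[311.8 235.1]] [[264.8 241.6]]
blade -1 [0.5806 0.2115 0.051 ] [[326.7 251.3]] [[294.7 225. ]]
head 1 [0.5366 0.2901 0.062 ] [[311.8 232.8]] [[264.3 241.4]]
head -1 [0.5806 0.2115 0.062 ] [[326.9 249.1]] [[294.4 224.7]]
flap_bar [([352.9, 182.8], 0.74)]
insert [([327.2, 260.1], 0.67), ([323.9, 249.2], 0.48)]
insert_blade [([324.8, 246.4], 0.55)]
stud [([313.1, 249.5], 0.59)]
basket_bar [([349.8, 346.0], 0.95), ([264.5, 161.8], 0.71), ([246.8, 233.8], 0.68)]
flap_bar [([248.9, 180.8], 0.68)]
insert [([295.2, 226.6], 0.4)]
insert_blade [([293.8, 224.1], 0.59)]
stud [([265.4, 239.2], 0.5)]
basket_bar [([502.5, 215.4], 0.79), ([122.5, 300.8], 0.68)]
1.6 [[341.1 185.4]] [[255.5 197.6]]
1.75 [[348.3 183.1]] [[249.8 187.2]]
1.85 [[352.8 182.2]] [[246.3 180.6]]
top from col 250
205 ***********************++++++******+==-----:::::--===--:::::::::::::::
206 **********************+++++******+===-----:::::::--===--::::::::::::::
207 ********************++++++*****++==-----:::::::::--===--::::::::::::::
208 
[... 3570 characters left out ...]
%%%%%@@@@%*=-::::::::::::
256 +*##%%##****#%%%##%%%%%%%%%%%%%%%%%%%%%%%%%%%%%%@@@@@@%#+-::::::::::::
257 ++*###**+++*##%%%%%%%%%%%%%%%%%%%%%%%%%%%%%%%%@@@@@@@@@%*=-:::::::::::
258 ++**##*+++++*#%%%%%%%%%%%%%%%%%%%%%%%%%%%%%%@@@@@@@@@@@%#+--::::::::::
259 +++*##**++++**#%%%%%%%%%%%%%%%%%%%%%%%%%%%%@@@@@@@@@@@@@%*+-::::::::::
260 +++**#**+++++*#%%%%%%%%%%%%%%%%%%%%%%%%%%%@@@@@@@@@@@@@@@#*=-:::::::::
261 ++++**#**+++++*#%%%%%%%%%%%%%%%%%%%%%#%%%%%%%%%%%%%%%@@@@%#+-:::::::::
262 ++++**##*++++++*#%%%%%%%%%%%%%%%%%%##########*######%%%%%%%*=-::::::::
263 +++++**#**++++=+*###%%%%%%%%%%%%####****************###%%%#*=-::::::::
264 ++++++*##*+++===+***##%%%%%%#####******+*+++++*******######*=-::::::::
```

The flap rests at its stop: the bar is seen at (352.9,182.8), and 1.85 rad predicts (352.8,182.2). The long bright blade is in the case's -y pocket at top (294,225). The round head is at (266,240) and stays there. With the flap open, the 190 mm body would hit it if I gripped along the case's x, so I'll grip the blade across its 34 mm width, with the tool's y along the case's y.

```bash
python3 - <<'E'
from h import *
t=cv2.imread("pics/t6.png");T=imaging.capture("top");g=cv2.cvtColor(t,6)[214:236,282:308]
for th in(112,120,126):
  m=(g>th).astype(np.uint8);n,l,st,ce=cv2.connectedComponentsWithStats(m);i=1+st[1:,4].argmax()
  ys,xs=np.nonzero(l==i); v=np.cov(np.c_[xs,ys].T);w,V=np.linalg.eigh(v);print(th,st[i,4],ce[i]+[282,214],V[:,1],w**.5*3.46,plane(T,ce[i]+[282,214],.064).round(4))
E
python3 plan.py .5806 .2115 .15 119.2 .036
```

```text
112 38 [295.42105263 224.47368421] [-0.90007262  0.43573992] [ 2.64520477 17.0182047 ] [0.5809 0.2088 0.064 ]
120 16 [295.8125 224.1875] [-0.91361322  0.4065844 ] [ 1.6748573  15.14411205] [0.5817 0.2078 0.064 ]
at [0.4307 0.1771 0.3109] yaw -150.77 t 26.85 F [-0.8 -0.6  0.2] w 50.0 tilt [-1.e-04 -2.e-04 -1.e+00]
[[[0.003, -0.011, 0.012], 6.9], [[0.002, -0.012, 0.012], 6.9], [[0.001, -0.012, 0.012], 6.9], [[-0.001, -0.012, 0.012], 6.9], [[-0.002, -0.012, 0.013], 6.9]]
[[[-0.004, -0.011, 0.012], 6.9], [[-0.005, -0.011, 0.013], 6.9], [[-0.006, -0.01, 0.012], 7.0], [[-0.007, -0.009, 0.013], 6.9], [[-0.009, -0.008, 0.012], 7.0]]
[[[-0.009, -0.007, 0.013], 6.9], [[-0.01, -0.006, 0.012], 7.0], [[-0.0113, -0.0042, 0.0128], 6.9]]
end [0.5806 0.2115 0.15  ] -240.77Traceback (most recent call last):
  File "<stdin>", line 4, in <module>
ValueError: attempt to get argmax of an empty sequence
```

Request:
apply_moves:
  moves:
    - [[0.003,-0.011,0.012],6.9]
    - [[0.002,-0.012,0.012],6.9]
    - [[0.001,-0.012,0.012],6.9]
    - [[-0.001,-0.012,0.012],6.9]
    - [[-0.002,-0.012,0.013],6.9]
  hand: 0.048

```text
time_s: 27.27
tcp_pos: [0.4898, 0.1901, 0.2496]
ee_rot: [[-0.098, -0.995, 0.001], [-0.995, 0.098, 0.0], [-0.0, -0.001, -1.0]]
wrist_force: [-0.1, -0.2, 0.1]
gripper_width: 0.556
gripper_force: 0.0
```

Request:
apply_moves:
  moves:
    - [[-0.004,-0.011,0.012],6.9]
    - [[-0.005,-0.011,0.013],6.9]
    - [[-0.006,-0.01,0.012],7.0]
    - [[-0.007,-0.009,0.013],6.9]
    - [[-0.009,-0.008,0.012],7.0]

```text
time_s: 27.68
tcp_pos: [0.5468, 0.2033, 0.1871]
ee_rot: [[-0.647, -0.762, -0.0], [-0.762, 0.647, -0.0], [0.0, 0.0, -1.0]]
wrist_force: [0.5, 0.7, 0.1]
gripper_width: 0.551
gripper_force: 0.0
```

Request:
apply_moves:
  moves:
    - [[-0.009,-0.007,0.013],6.9]
    - [[-0.01,-0.006,0.012],7.0]
    - [[-0.0113,-0.004,0.013],6.9]
    - [[0,0,0],0]
    - [[0,0,0],0]

```text
time_s: 28.1
tcp_pos: [0.5802, 0.2114, 0.1488]
ee_rot: [[-0.872, -0.49, -0.002], [-0.49, 0.872, -0.001], [0.002, -0.0, -1.0]]
wrist_force: [-1.3, 0.4, 0.4]
gripper_width: 0.549
gripper_force: 0.0
```

Request:
apply_moves:
  moves:
    - [[0,0,0],0]
    - [[0,0,0],0]

```text
time_s: 28.27
tcp_pos: [0.5804, 0.2118, 0.1511]
ee_rot: [[-0.872, -0.49, 0.001], [-0.49, 0.872, 0.001], [-0.002, -0.0, -1.0]]
wrist_force: [-0.3, -0.4, -0.0]
gripper_width: 0.553
gripper_force: 0.0
```

```bash
python3 plan.py .581 .2102 .09 119.2 .015; python3 - <<'E'
from h import *
s=imaging.capture("side");st=r.sense();P=st["tcp_pos"];R=st["ee_rot"];T=P-R[:,2]*.0187
print("tips",proj(s,[T,T+R[:,1]*.024,T-R[:,1]*.024]).round(1).tolist())
X=np.array([.581,.2102,.064]);print("blade top",proj(s,[X,X+R[:,1]*.017,X-R[:,1]*.017]).round(1).tolist())
g=cv2.cvtColor(s["frame"],6);print("from col 295")
for y in range(215,275): print(y,"".join("@%#*+=-:. "[min(9,int(v)//16)] for v in g[y,295:355]))
E
```

```text
at [0.5804 0.2118 0.1511] yaw 119.32 t 28.27 F [-0.3 -0.4 -0. ] w 48.1 tilt [ 1.4e-03  8.0e-04 -1.0e+00]
[[[0.0, -0.0, 0.012], 0.0], [[0.0, -0.0, 0.012], 0.0], [[0.0, -0.001, 0.012], 0.0], [[0.0, -0.0, 0.013], 0.1], [[0.0004, -0.0007, 0.0121], 0.0]]
end [0.581  0.2102 0.09  ] 119.22
tips [[328.0, 225.2], [323.7, 220.8], [332.5, 229.8]]
blade top [[327.0, 248.9], [324.1, 245.8], [330.0, 252.1]]
from col 295
215          .--------------=#%%@%%%####*####**######*######%%%%
216         .---------------+#%%@@%%#%##*###**#####**####%%%%%%@
217        .-------------===*#%%%%%%%%%##==####*+*#*+*#%%%%%@%%%
218         :-----------=+++*%%%@%%%%%%#=-+#%##*#*#*##%%%@%@@@@%
219          .------====++++*%%@%%%%#%%+===+#%#####%#%%%%@@@@@@@
220          .----===+++++++*#%@%#*++#%+++=+#%%#%%%%%%@@%@@@@@%@
221         .---====+++++++++**#*++++*###**+#%%#%%%@@@@@@@@@@@%#
222      .---===+++++++++++++++**++++++#%%%#%@%%%@@@%@@@@@@@%*++
223     .--===++++++++++++++++++++++++++#%@%%@@@@@@%@@%@@@%*++++
224  .---===++++++++++++++++++++++++++++#@@%@@@%%%%@@@@@%*++++++
225 .--====++++++++++++++++++++++*+*++=+
[... 2491 characters left out ...]
---
264 ........:=+++=+==++++-:.::=++++++++++++++++++++++++++===----
265 .........:+==+=+=+==+==-=++++++++++++++=+=+++++++++=+=------
266 ..........-++=====++++=+++++++++++++++++++++++++++==--------
267 ..........:=+==========+++++++++++++++++++++++++=::---------
268 ...........:-=====+===++++++++++++++++++++++++--------------
269       ......:=====+===+++++++++++++++++++=+==:..:-----------
270           ...:==++====++++++++++=+++++++++-.     .----------
271            ...:========+++++++++++++++++=:        .--------:
272             ...:=======++++++++++++++++-...     .--------:  
273             ...:-++===+++++++++++++++-.....      .-----:    
274              ....-+====++++++++++++-......
```

Request:
apply_moves:
  moves:
    - [[0,-0.0015,0.025],0]
    - [[0,0,0.025],0]
    - [[0,0,0.02],0]
    - [[0,0,0.01],0]
    - [[0,0,0],0]

```text
time_s: 28.73
tcp_pos: [0.5797, 0.2096, 0.0682]
ee_rot: [[-0.873, -0.489, -0.004], [-0.489, 0.873, -0.002], [0.004, -0.0, -1.0]]
wrist_force: [-0.4, -0.2, 0.4]
gripper_width: 0.553
gripper_force: 0.0
```

Request:
apply_moves:
  moves:
    - [[0,0,0.015],0]
    - [[0,0,0.015],0]
    - [[0,0,0.01],0]
    - [[0,0,0.004],0]
    - [[0,0,0],0]

```text
time_s: 29.15
tcp_pos: [0.5811, 0.2103, 0.0259]
ee_rot: [[-0.872, -0.489, -0.0], [-0.489, 0.872, -0.0], [0.0, -0.0, -1.0]]
wrist_force: [-0.1, -0.1, 0.1]
gripper_width: 0.552
gripper_force: 0.0
```

Request:
apply_moves:
  moves:
    - [[0,0,0.003],0]
    - [[0,0,0],0]
    - [[0,0,0],0]

```text
time_s: 29.4
tcp_pos: [0.5816, 0.2106, 0.0237]
ee_rot: [[-0.873, -0.488, 0.001], [-0.488, 0.873, 0.001], [-0.001, -0.0, -1.0]]
wrist_force: [-0.2, -0.7, -1.1]
gripper_width: 0.55
gripper_force: 0.0
```

Request:
apply_moves:
  moves:
    - [[0,0,0],0]
    - [[0,0,0],0]
    - [[0,0,0],0]
    - [[0,0,0],0]
    - [[0,0,0],0]
  hand: 0

```text
time_s: 29.82
tcp_pos: [0.5812, 0.211, 0.0233]
ee_rot: [[-0.873, -0.489, 0.001], [-0.489, 0.873, 0.001], [-0.001, 0.0, -1.0]]
wrist_force: [-2.0, 2.3, 1.7]
gripper_width: 0.385
gripper_force: 30.0
```

Request:
apply_moves:
  moves:
    - [[0,0,0],0]
    - [[0,0,0],0]

```text
time_s: 29.98
tcp_pos: [0.5812, 0.211, 0.0233]
ee_rot: [[-0.873, -0.489, 0.001], [-0.489, 0.873, 0.001], [-0.001, 0.0, -1.0]]
wrist_force: [-1.7, 4.4, 3.8]
gripper_width: 0.385
gripper_force: 30.0
```

Request:
apply_moves:
  moves:
    - [[0,0,-0.003],0]
    - [[0,0,-0.006],0]
    - [[0,0,-0.008],0]
    - [[0,0,-0.01],0]
    - [[0,0,-0.01],0]

```text
time_s: 30.4
tcp_pos: [0.5811, 0.2095, 0.0609]
ee_rot: [[-0.873, -0.489, -0.001], [-0.489, 0.873, -0.002], [0.001, -0.001, -1.0]]
wrist_force: [0.2, 0.9, -0.1]
gripper_width: 0.387
gripper_force: 30.0
```

Request:
apply_moves:
  moves:
    - [[0,0,-0.02],0]
    - [[0,0,-0.03],0]
    - [[0,0,-0.035],0]
    - [[0,0,-0.035],0]
    - [[0,0,-0.02],0]

```text
time_s: 30.82
tcp_pos: [0.583, 0.2096, 0.2065]
ee_rot: [[-0.873, -0.488, 0.008], [-0.488, 0.873, 0.001], [-0.007, -0.002, -1.0]]
wrist_force: [1.2, 1.1, -1.9]
gripper_width: 0.389
gripper_force: 30.0
```

```bash
python3 plan.py .575 .195 .2 119.2 .009 .47 -.052 .19 119.2 .021 .4617 -.0695 .18 119.2 .008; python3 - <<'E'
from h import *
s=imaging.capture("side")
for n in("insert","insert_blade","stud","flap_bar","basket_bar"): print(n,[(px(o["at"]).round(1).tolist(),round(o["confidence"],2)) for o in models.place_of(s,n)[:3]])
st=r.sense();P=st["tcp_pos"];X=P.copy();X[2]-=.0183;print(proj(s,[X,X+[0,0,.046]]).round(1),st["wrist_force"].round(1))
E
```

```text
at [0.583  0.2096 0.2065] yaw 119.23 t 30.82 F [ 1.2  1.1 -1.9] w 33.8 tilt [ 0.0075  0.0014 -1.    ]
[[[0.0071, -0.0044, 0.0032], 0.0], [[0.0071, -0.0044, 0.0032], 0.0], [[0.016, -0.013, 0.001], 0.0], [[0.016, -0.013, 0.001], 0.0], [[0.016, -0.013, 0.001], 0.0]]
[[[0.016, -0.013, 0.001], 0.0], [[0.016, -0.012, 0.001], 0.0], [[0.017, -0.013, 0.0], 0.0], [[0.016, -0.012, 0.001], 0.0], [[0.017, -0.013, 0.0], 0.0]]
[[[0.016, -0.012, 0.001], 0.0], [[0.017, -0.013, 0.0], 0.0], [[0.016, -0.012, 0.001], 0.0], [[0.017, -0.013, 0.0], 0.0], [[0.0163, -0.0122, 0.0008], 0.0]]
[[[0.005, -0.004, 0.003], 0.0], [[0.005, -0.004, 0.003], 0.0], [[0.0059, -0.0032, 0.0039], 0.0]]
end [ 0.4617 -0.0695  0.18  ] 119.23
insert [([328.2, 221.6], 0.7)]
insert_blade [([328.4, 207.9], 0.54), ([352.1, 344.8], 0.48)]
stud [([309.9, 249.6], 0.52)]
flap_bar [([352.0, 183.9], 0.88), ([366.2, 410.3], 0.64)]
basket_bar [([351.5, 346.9], 0.94), ([248.0, 229.2], 0.86), ([268.5, 157.7], 0.84)]
[[328.1 223.3]
 [328.7 212.2]] [-0.5  0.6 -2.2]
```

The insert is in hand, seen at (328,222) as predicted. The stud stays in its pocket, the flap is open and the basket is on its hook. Carrying it to the reader.

Request:
apply_moves:
  moves:
    - [[0.007,-0.004,0.001],0.0]
    - [[0.01,-0.008,0.001],0.0]
    - [[0.016,-0.013,0.001],0.0]
    - [[0.016,-0.013,0.001],0.0]
    - [[0.016,-0.013,0.001],0.0]

```text
time_s: 31.53
tcp_pos: [0.5478, 0.1321, 0.1938]
ee_rot: [[-0.873, -0.488, -0.002], [-0.488, 0.873, -0.001], [0.003, -0.0, -1.0]]
wrist_force: [0.0, -0.3, -1.9]
gripper_width: 0.385
gripper_force: 30.0
```

Request:
apply_moves:
  moves:
    - [[0.016,-0.013,0.001],0.0]
    - [[0.016,-0.012,0.001],0.0]
    - [[0.017,-0.013,0.0],0.0]
    - [[0.016,-0.012,0.001],0.0]
    - [[0.017,-0.013,0.0],0.0]

```text
time_s: 31.95
tcp_pos: [0.5067, 0.0371, 0.191]
ee_rot: [[-0.873, -0.488, -0.002], [-0.488, 0.873, -0.001], [0.002, 0.0, -1.0]]
wrist_force: [-0.5, -0.4, -1.9]
gripper_width: 0.383
gripper_force: 30.0
```

Request:
apply_moves:
  moves:
    - [[0.016,-0.012,0.001],0.0]
    - [[0.017,-0.013,0.0],0.0]
    - [[0.016,-0.012,0.001],0.0]
    - [[0.017,-0.013,0.0],0.0]
    - [[0.013,-0.009,0.001],0.0]

```text
time_s: 32.37
tcp_pos: [0.4662, -0.0531, 0.1884]
ee_rot: [[-0.873, -0.488, -0.002], [-0.488, 0.873, -0.001], [0.002, 0.0, -1.0]]
wrist_force: [0.2, -1.5, -2.1]
gripper_width: 0.384
gripper_force: 30.0
```

Request:
apply_moves:
  moves:
    - [[0.005,-0.004,0.004],0.0]
    - [[0.004,-0.003,0.004],0.0]
    - [[0,0,0.004],0]
    - [[0,0,0],0]
    - [[0,0,0],0]

```text
time_s: 32.78
tcp_pos: [0.464, -0.0611, 0.1764]
ee_rot: [[-0.872, -0.489, -0.001], [-0.489, 0.872, -0.0], [0.001, 0.0, -1.0]]
wrist_force: [0.3, -0.2, -1.9]
gripper_width: 0.386
gripper_force: 30.0
```

```bash
python3 plan.py .4617 -.0695 .153 119.2 .008; python3 - <<'E'
from h import *
s=imaging.capture("side");t=imaging.capture("top")
for p in(s,t):
  for n in("insert","insert_blade","reader_window"): print(n,[(px(o["at"]).round(1).tolist(),round(o["confidence"],2)) for o in models.place_of(p,n)[:2]])
  P=r.sense()["tcp_pos"];print(proj(p,[P-[0,0,.0183],P+[0,0,.028],[.4617,-.0695,.035]]).round(1).tolist())
E
```

```text
at [ 0.464  -0.0611  0.1764] yaw 119.27 t 32.78 F [ 0.3 -0.2 -1.9] w 33.6 tilt [-9.e-04 -2.e-04 -1.e+00]
[[[0.002, -0.002, 0.006], 0.0], [[0.001, -0.001, 0.006], 0.0], [[0.002, -0.002, 0.006], 0.0], [[0.0011, -0.0012, 0.0054], 0.1]]
end [ 0.4617 -0.0695  0.153 ] 119.17
insert [([296.3, 303.2], 0.51)]
insert_blade [([291.2, 293.0], 0.57), ([258.5, 217.7], 0.22)]
reader_window [([293.6, 328.6], 0.64), ([295.2, 333.6], 0.24)]
[[294.5, 300.5], [294.2, 289.8], [294.5, 328.9]]
insert [([483.8, 209.4], 0.72)]
insert_blade []
reader_window []
[[404.1, 269.3], [406.9, 269.2], [400.6, 270.4]]
```

Request:
apply_moves:
  moves:
    - [[0.002,-0.002,0.006],0]
    - [[0.002,-0.002,0.006],0]
    - [[0.002,-0.002,0.006],0]
    - [[0.0005,-0.001,0.005],0]
    - [[0,0,0],0]

```text
time_s: 33.6
tcp_pos: [0.4605, -0.0712, 0.1524]
ee_rot: [[-0.873, -0.488, -0.003], [-0.488, 0.873, -0.0], [0.003, 0.001, -1.0]]
wrist_force: [0.3, -0.9, -2.4]
gripper_width: 0.384
gripper_force: 30.0
```

Request:
apply_moves:
  moves:
    - [[0,0,0],0]
    - [[0,0,0],0]
    - [[0,0,0],0]
    - [[0,0,0],0]
    - [[0,0,0],0]

```text
time_s: 34.02
tcp_pos: [0.4619, -0.0707, 0.1542]
ee_rot: [[-0.873, -0.488, 0.001], [-0.488, 0.873, 0.0], [-0.001, -0.0, -1.0]]
wrist_force: [-1.0, -1.1, -2.7]
gripper_width: 0.386
gripper_force: 30.0
```

```bash
python3 - <<'E'
from h import *
s=imaging.capture("side");t=imaging.capture("top");st=r.sense();P=st["tcp_pos"];print(P.round(4),st["joint_velocities"].round(2),st["gripper_force"],st["wrist_force"].round(1))
for p in(s,t):
  for n in("insert","insert_blade","reader_window","flap_bar","basket_bar","stud"): print(n,[(px(o["at"]).round(1).tolist(),round(o["confidence"],2)) for o in models.place_of(p,n)[:3]])
  print(proj(p,[P-[0,0,.0183],P+[0,0,.028],[.4617,-.0695,.035]]).round(1).tolist())
for o in models.cut_out(s,"insert")[:1]:
  ys,xs=np.nonzero(o["region"]);print(o["confidence"],len(xs),xs.min(),xs.max(),ys.min(),ys.max())
g=cv2.cvtColor(s["frame"],6);print("col 265")
for y in range(285,335): print(y,"".join("@%#*+=-:. "[min(9,int(v)//16)] for v in g[y,265:325]))
E
```

```text
[ 0.4618 -0.0707  0.1541] [-0.03  0.07 -0.02 -0.07  0.07  0.03] 29.999647736549377 [-0.7  0.4 -1.4]
insert [([364.8, 409.0], 0.61), ([291.8, 308.5], 0.45)]
insert_blade [([292.4, 298.9], 0.38)]
reader_window [([294.4, 329.4], 0.73), ([350.0, 347.9], 0.16)]
flap_bar [([351.6, 181.8], 0.73)]
basket_bar [([349.1, 346.6], 0.87), ([246.7, 230.7], 0.66)]
stud [([309.8, 247.8], 0.38)]
[[293.9, 308.6], [293.6, 298.2], [294.5, 328.9]]
insert []
insert_blade []
reader_window []
flap_bar [([502.1, 216.7], 0.4), ([344.7, 163.4], 0.3)]
basket_bar [([500.4, 218.5], 0.92), ([121.8, 301.5], 0.88), ([264.4, 329.1], 0.85)]
stud [([263.9, 240.3], 0.6), ([509.6, 304.5], 0.52)]
[[406.6, 270.3], [409.4, 270.2], [400.6, 270.4]]
0.66 60 289 300 302 315
col 265
285 =====-----------=+++*%%%%%%@@@@@@@@@@@%%%######****#++*#*=--
286 =====------------====*%%%#%@@@@@@@%@@%%##*##*#####*##**##*=-
287 ======------------=+==*%###%%@@@%@@%%######*##**####*##*##*=
288 ======---------:  .-++*###*%%%@%@@%#*#####*#####*#*###*#**#+
289 =====---.          :=*#######%%%%##*####*###*#**#*#**#######
290 ====-.             .+###
[... 2196 characters left out ...]
....:    :*%%%%%%%%%%%%%@@@%%@*+===+=-------------
325 ..............:    :*%%@%%%%%%#%%%%@@@@%#+===+=-------------
326 ..............:    -#%%%%%%%%%%%@%%@@%%%*+=====-------------
327 ...............    -%@%%%%%%%%%%%%%%%%@@*+==+==-------------
328 ...............    -%%%%@%%%%%%%%%%%@%%%*+=====-------------
329 ...............    =%%%%%%%%%%%%%#%%%%%%*======-------------
330 ...............    =%%%%%%%@%%%%%%%%%@@@*======-------------
331 ..............     =%%%%%%%@%%%%%%%%%%@@*======-------------
332 .............:.    =%%%%%%%%%%%%%%%%%%%%*=====--------------
333 .............:     =%%%%%%%%%@%%%%%%%%%%+=====--------------
334 .............:    .+%%%%%%%@%%%%@%%%%%%%*=====--------------
```

```bash
python3 -c "
from station import r
print(r.finish_job())"
```

```text
the job is handed in; nothing more can be done
None
```

I handed the job in with the flat-bladed insert held upright about 10 cm above the reader window, the basket on its hook, the flap open at its stop and the stud in its pocket, but I dropped the basket once: my first grip slipped, it fell about 10 cm onto the flap, landed upright, and I gripped it again and hung it.

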